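# Load the desk accessory rail and close its retaining bar

## Task

Put the desk organiser together: swing the retaining bar fully open, slide the phone rest into the rail from its open end all the way to the closed end, then slide the square cup in behind it until the two touch. Finally swing the retaining bar back fully across the open end, and leave the eraser, the calculator and the earbud case where they are.

Things in the scene. Friction and masses are not known exactly. Their poses are not given: they have to be found in the camera images.
- rail: Fixed aluminium T-track on a thin wooden base, 208 x 64 mm, on the right part of the desk. Origin: mid-length of the track, at desk height; z up; x points from the open mouth (x = -70 mm) to the closed end (inner face x = +70). Track inside 48 mm wide, floor 6 mm above the desk; lips from 16 to 21 mm up leave a slot 28 mm wide. The base runs on, 6 mm high, outside the mouth to x = -120.
- rail_mouth (a point): Centre of the open mouth, on the track floor (6 mm above the desk). Feet can enter only here; the track's sides flare to about 57 mm over the last 18 mm.
- rail_end (a point): Centre of the inner face of the closed end (27 mm high), on the track floor. Pushed home, the phone rest's origin is at rail x = +37 mm and the cup's, touching it, at rail x = -29 mm.
- bar (a joint): Angle of the steel retaining bar (11 mm wide, 9 to 19 mm above the desk), which swings level about an upright pivot beside the mouth: 0 = fully across the mouth (a stop), growing anticlockwise seen from above, outward, to 1.9 = fully open (a stop). It blocks the feet below about 1.5. Friction about 1 N at the post; stays where left. Starts at 0 to 0.25.
- bar_pivot (a point): Pivot of the bar, at rail x = -79 mm, y = -42 mm, 9 mm above the desk.
- bar_post (a point): Top centre of the round upright wooden post, 14 mm thick, at the free end of the bar, 86 mm from the pivot; post from 18 to 66 mm above the desk. With the bar at 0 it is at rail x = -79, y = +44 mm.
- phone_rest: Slide foot 66 (own x) x 42 (y) x 6 mm with rounded corners, neck 50 x 18 mm up to 21 mm, wooden deck 62 x 58 mm from 20 to 26 mm up, on it an upright panel 62 mm along x, 12 mm thick, to 86 mm up, and a 10 mm ledge along each y edge. Origin: centre of the foot's underside; z up. Either way round (turned by pi) is right. About 160 g, starts upright on the desk, left of the laptop or beyond the rail.
- cup: Square pencil cup, empty. Slide foot 66 (own x) x 42 (y) x 6 mm with rounded corners, neck 50 x 18 mm up to 21 mm, wooden deck 62 x 58 mm from 20 to 26 mm up, on it an open box 52 x 52 mm outside, wall 4 mm, to 86 mm up. Origin: centre of the foot's underside; z up. Either way round (turned by pi) is right. About 160 g, starts upright on the desk, left of the laptop or beyond the rail.
- eraser: Eraser in a card sleeve, 19 x 40 x 13 mm, on the desk beyond the rail's closed end; to be left alone.
- calculator: Pocket calculator, 128 x 78 x 14 mm, on the desk far beyond the rail, right of the laptop; to be left alone.
- earbud_case: Small white earbud case, 26 x 60 x 42 mm, on the desk left of the laptop; to be left alone. The open laptop stands in the middle of the desk, between it and the rail: base up to 130 mm high, the raised lid along its far left side up to about 370 mm; carry things round in front of the laptop, not over the lid.

How it is judged:
On the way, in this order (a step that is already met when the one before it is completed fails the run):
1. the retaining bar is swung open (value of joint bar above 1.5 rad), for 0.1 s.
2. the phone rest is in the track, at the closed end (z of phone_rest in the frame of rail between 0.002 and 0.0105 m and y of phone_rest in the frame of rail between -0.008 and 0.008 m and angle between phone_rest's own z axis and vertical below 0.12 rad and x of phone_rest in the frame of rail above 0.03 m), for 0.2 s.
3. the cup is in the track, against the phone rest (all of step 2 and z of cup in the frame of rail between 0.002 and 0.0105 m and y of cup in the frame of rail between -0.008 and 0.008 m and angle between cup's own z axis and vertical below 0.12 rad and x of cup in the frame of rail above -0.036 m), for 0.2 s.
4. the retaining bar is swung back across the mouth (all of step 3 and value of joint bar below 0.12 rad), for 0.2 s.
At the end, for the whole second after the job is handed in: Both feet under the lips of the track, upright and at rest: the phone rest within 7 mm of the closed end, the cup behind it and touching it (no farther than 7 mm from its own place toward the mouth); the retaining bar across the mouth within 0.12 rad of its stop (all of step 4 and linear speed of each of cup, phone_rest below 0.02 m/s).
It fails at once if the eraser, the calculator or the earbud case is moved by more than 30 mm (distance of any of eraser, calculator, earbud_case from where it was at the start of the episode above 0.03 m).
It also fails if it takes over 72 s, if anything falls off the work surface, if the arm or the gripper's body presses on something with over 40 N, if the wrist force passes 120 N, or if a joint passes its speed limit or range.

## Robot

A 6-joint arm with a two-finger parallel gripper is mounted at the origin on a cart in front of the work surface, level with it; the furniture and walls round the work are solid. World frame = base frame: x ahead of the robot, y to its left, z up, the work surface at z = 0. Lengths are in m, angles in rad, forces in N, time in s.
With the tool pointing down it reaches from about 0.4 to 0.825 m from the base axis. Payload 7 kg.
Tool frame: the origin (TCP) lies midway between the tips of the shut fingers; the grasp point (between the pads) lies 19 mm behind it; z points along the fingers, x is the direction in which the jaws open and shut, and the axes are right-handed (so a half turn about z gives the same grasp; the last joint's range is limited). The gripper opens to 88 mm and grips with 3 to 60 N. Pads are 19 mm wide; open, the fingers measure 130 mm over their backs; the gripper's body (78 mm by 193 mm) begins 47 mm behind the grasp point.
Start: joints at [-0.921, 0.359, 0.012, 0, -1.224, -0.288], TCP at [0.239, -0.631, 0.227] pointing down, gripper open.
Joint ranges: [-3.07, 3.07], [-1.43, 2.12], [-1.02, 1.25], [-3.03, 1.67], [-3.05, -0], [-3.03, 3.03]. Speed limits (rad/s): [2.39, 2.39, 3.01, 3.14, 3.14, 3.14].

## Interface

Orientations are given as [roll, pitch, yaw] about the fixed x, y, z axes, in that order (R = Rz(yaw) Ry(pitch) Rx(roll)).
In Python, from station import arm, grab_frame, camera_params gives the robot as it stands.
- The arm moves only by the shell command python3 -m handwheel 'ROWS' [FORCE]. ROWS is JSON, a list that holds one entry, the list of rows, each a list of 5 numbers: the finger opening in m, from 0 to 0.0876, then the shift along the tool's x, y, z in m, then the turn about the tool's z in degrees. A call has 1 to 20 rows; each row is the pose to reach, as a shift and turn from the pose measured when the call began, along the tool's axes at that moment; what a row does not reach only later rows make up. A row lasts 1/12 s, in which the tool goes at most 41.7 mm and 7.16 degrees, less where a joint would pass 70% of its speed; a pose out of reach is approached as far as the arm can. A call with a gripper value outside its range is refused whole. The fingers move at their own pace and stop on an object; FORCE is the grip in N (left out, the last holds). Time passes only in rows, so rows that repeat a pose let the fingers close. It gives the time, the measured TCP pose, the force and the opening at its end, in the units of the state.
- arm.get_state(): the state, without advancing time (a new reading comes with each control period).
- grab_frame(name): name is "scene" or "top" or "wrist"; returns the picture (400x640x3 uint8, blue, green, red); there is no depth.
- camera_params(name): a dict with "intrinsics" (3x3 intrinsics, pixels), "R" (3x3) and "t" (3): a world point X has camera coordinates R X + t; the wrist camera has in their place "tool_from_camera" (4x4, takes a point from camera to tool coordinates, whose origin is the TCP and whose axes are the tool frame's). Camera axes: x right, y down, z forward; pixel columns grow to the right and rows downward; lengths in m; the calibration is good to about 2 mm. The wrist camera is an equidistant fisheye: a pixel r from the principal point sees the ray r / f radians off the axis. A picture is of the moment at which its call begins: read the wrist's pose just before it. camera_params takes no time and is no camera call.
- arm.job_done(): hands the job in, once; it reports no verdict.
The state is a dict: "t": time; "q": joint angles; "qd": joint speeds; "joint_efforts": joint torques, N m; "eef_pos": TCP position; "ee_rot": TCP orientation; "force": force on the tool from outside, world axes, zero at the start; "moment": the same for the moment, N m; "width": finger opening in m.
Only numpy, scipy, OpenCV 4.12 (cv2) and the standard library are available. Lean on these libraries where they do the work, as an engineer would, in place of code of your own. Each camera call takes 0.05 s, during which the arm holds its last target.

## Working session

There is one attempt and no reset: what is moved stays moved. The work goes in short steps, Python scripts to look and compute and a shell command to move; the robot and the scene stay as the last step left them, time stands still between calls to the robot, and variables do not carry over. Pictures are saved under pics/ and viewed, and the job is handed in when it is done.

```bash
ls; mkdir -p pics; python3 - <<'E'
from station import arm, grab_frame, camera_params
import cv2,json
print(arm.get_state())
for n in ["scene","top","wrist"]:
    cv2.imwrite(f"pics/a_{n}.png",grab_frame(n)); print(n,camera_params(n))
E
```

```text
pics
{'t': 0.0, 'q': array([-9.20865934e-01,  3.59374072e-01,  1.10391573e-02, -3.51529616e-04,
       -1.22407565e+00, -2.88085941e-01]), 'qd': array([-0.00085439, -0.00038927,  0.00088766,  0.00189331,  0.00013505,
        0.00028613]), 'joint_efforts': array([-5.42303678e-04, -5.82724357e+01,  2.93059194e+01,  6.99701786e+00,
        7.06247418e-03, -1.53426822e-04]), 'eef_pos': array([ 0.23874062, -0.63084292,  0.22562214]), 'ee_rot': array([-3.14145082e+00, -1.64160888e-03,  1.93252094e+00]), 'force': array([ 0.04008241, -0.49152551,  0.80155969]), 'moment': array([0.01278487, 0.0047134 , 0.00277403]), 'width': 0.08765863573410806}
scene {'intrinsics': array([[508.81467015,   0.        , 322.08877031],
       [  0.        , 508.81467015, 197.59843705],
       [  0.        ,   0.        ,   1.        ]]), 'R': array([[-0.63307342, -0.77403501, -0.00937341],
       [-0.56016621,  0.46644292, -0.68457638],
       [ 0.53425824, -0.42813644, -0.72888086]]), 't': array([0.28924649, 0.43665521, 1.15541086])}
top {'intrinsics': array([[364.63919585,   0.        , 317.07985539],
       [  0.        , 364.63919585, 202.72757745],
       [  0.        ,   0.        ,   1.        ]]), 'R': array([[ 0.00521434, -0.99979733,  0.01944515],
       [-0.98292353, -0.00870125, -0.18380868],
       [ 0.18394062, -0.01815465, -0.98276969]]), 't': array([-0.10812598,  0.57135622,  0.94749769])}
wrist {'intrinsics': array([[309.70691629,   0.        , 317.32953395],
       [  0.        , 309.70691629, 197.09529232],
       [  0.        ,   0.        ,   1.        ]]), 'tool_from_camera': array([[ 9.99999902e-01, -1.36519059e-04,  4.21497156e-04,
        -8.68297112e-04],
       [ 2.11181539e-05,  9.64949516e-01,  2.62435574e-01,
        -7.16963478e-02],
       [-4.42550934e-04, -2.62435539e-01,  9.64949425e-01,
        -1.58073393e-01],
       [ 0.00000000e+00,  0.00000000e+00,  0.00000000e+00,
         1.00000000e+00]])}
```

View pics/a_scene.png

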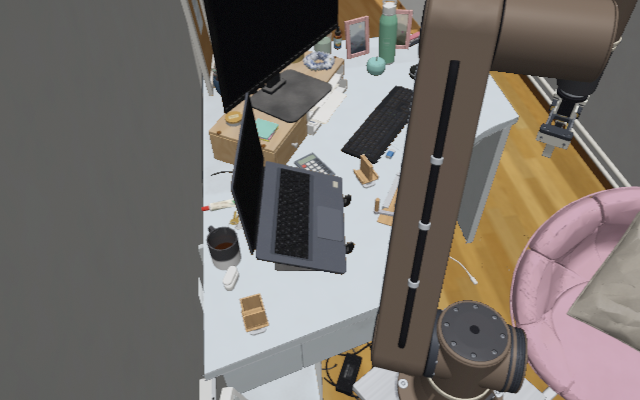

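View pics/a_top.png

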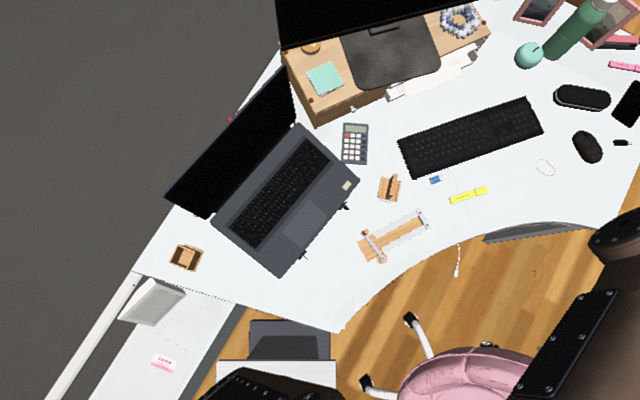

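View pics/a_wrist.png

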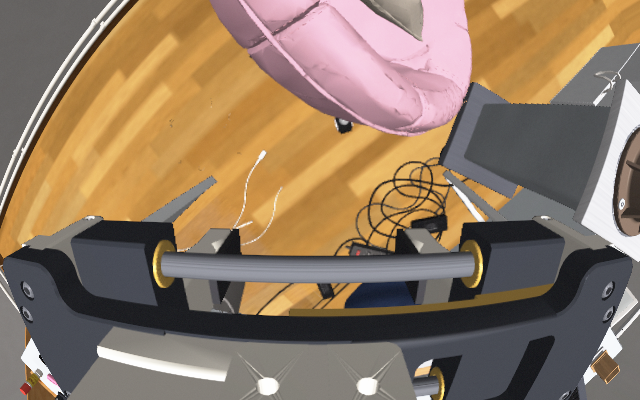

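The top view shows the rail around (395,235) with its mouth at the left and the bar near (373,247). The phone rest is at (390,188), the eraser at (435,180) and the cup at (187,257). I'll enlarge these areas to get the poses.

```bash
cat > h.py <<'E'
import numpy as np,cv2
from station import camera_params
def pix2w(name,uv,z):
    c=camera_params(name);K=c["intrinsics"];R=c["R"];t=c["t"]
    d=R.T@np.linalg.inv(K)@np.array([uv[0],uv[1],1.]);o=-R.T@t
    return o+d*(z-o[2])/d[2]
def w2pix(name,X):
    c=camera_params(name);p=c["R"]@np.asarray(X)+c["t"];p=c["intrinsics"]@p;return p[:2]/p[2]
def crop(img,u0,v0,w,h,s,fn):
    a=cv2.resize(img[v0:v0+h,u0:u0+w],None,fx=s,fy=s,interpolation=cv2.INTER_CUBIC)
    for k in range(0,w,10): cv2.putText(a,str(u0+k),(k*s,8),0,.3,(0,0,255),1) if k%20==0 else 0; cv2.line(a,(k*s,10),(k*s,14),(0,0,255),1)
    for k in range(0,h,10): cv2.putText(a,str(v0+k),(0,k*s+4),0,.3,(0,0,255),1)
    cv2.imwrite(fn,a)
E
python3 - <<'E'
from h import *
im=cv2.imread("pics/a_top.png")
crop(im,340,160,110,110,7,"pics/b1.png".replace("b1","b1")); 
a=cv2.imread("pics/b1.png");a=cv2.resize(a,(590,590));cv2.imwrite("pics/b1.png",a)
crop(im,150,230,80,60,9,"pics/b2.png")
for n,p in dict(cup=(187,257),rest=(390,188),railend=(424,218),mouth=(373,245),eraser=(435,180),calc=(354,142)).items(): print(n,pix2w("top",p,0.01))
print(w2pix("top",[0,0,0]))
E
```

```text
cup [0.42405851 0.25500623 0.01      ]
rest [ 0.62570876 -0.31641218  0.01      ]
railend [ 0.53855945 -0.41138929  0.01      ]
mouth [ 0.46059373 -0.26310712  0.01      ]
eraser [ 0.6509584  -0.44921917  0.01      ]
calc [ 0.76466547 -0.21356162  0.01      ]
[275.46817537 422.6108294 ]
```

View pics/b1.png

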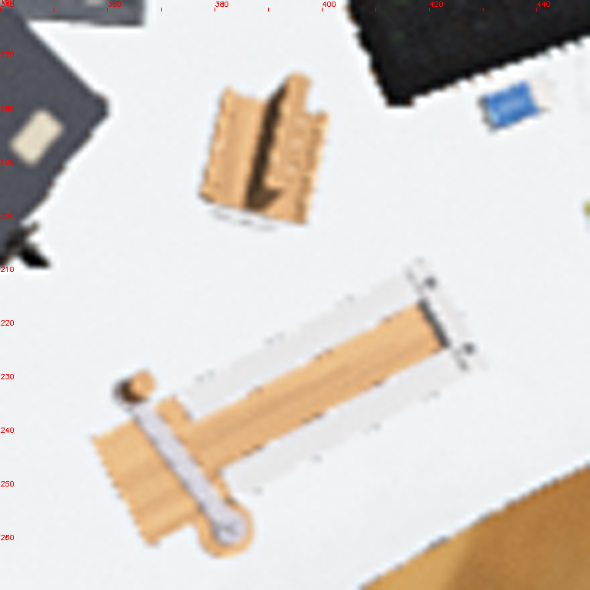

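View pics/b2.png

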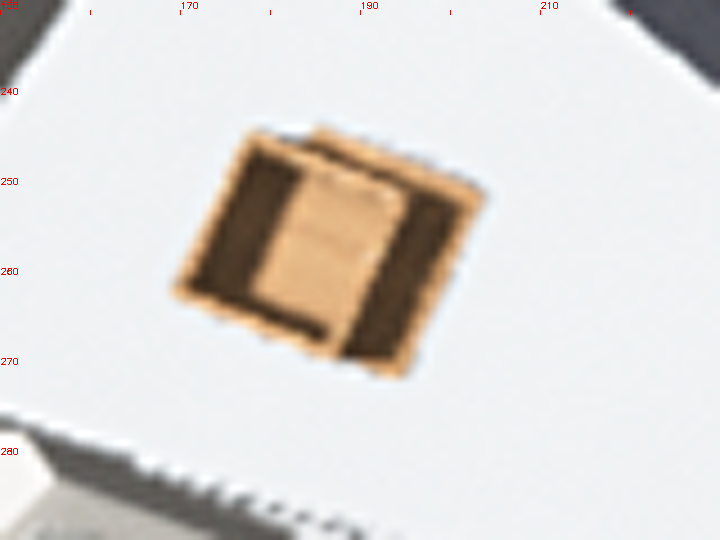

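```bash
cat > fit.py <<'E'
from h import *
from scipy.optimize import least_squares
def T(p,X):
    c,s=np.cos(p[2]),np.sin(p[2]); X=np.asarray(X,float)
    return np.c_[p[0]+c*X[:,0]-s*X[:,1],p[1]+s*X[:,0]+c*X[:,1],X[:,2]]
def fit(X,uv,p0):
    f=lambda p:(np.array([w2pix("top",x) for x in T(p,X)])-uv).ravel()
    r=least_squares(f,p0,x_scale=[.01,.01,.1]); return r.x,r.fun.reshape(-1,2)
E
python3 - <<'E'
from fit import *
c=lambda a:np.array(a)/5.364+[340,160]
X=np.array([[-120,32,6],[-120,-32,6],[-79,-42,20],[70,14,21],[70,-14,21]])/1e3
uv=c([[92,438],[152,545],[228,525],[415,302],[447,347]])
p,r=fit(X,uv,[.5,-.34,-1.1]);print(p,r)
# bar: post top
post=pix2w("top",c([143,383]),.066);piv=T(p,[[-.079,-.042,0.02]])[0]
d=post-piv;print(post,piv,np.linalg.norm(d[:2]),"bar",np.arctan2(d[1],d[0])-(p[2]+np.pi/2))
im=cv2.imread("pics/a_top.png");S=5
a=cv2.resize(im[160:270,340:450],None,fx=S,fy=S,interpolation=cv2.INTER_CUBIC)
def poly(p,X,col):
    q=np.array([w2pix("top",x) for x in T(p,np.array(X)/1e3)]);q=((q-[340,160]+.5)*S).astype(int);cv2.polylines(a,[q],True,col,1)
poly(p,[[-120,32,6],[-120,-32,6],[88,-32,6],[88,32,6]],(0,0,255))
poly(p,[[-70,14,21],[-70,-14,21],[70,-14,21],[70,14,21]],(255,0,0))
# phone rest
Xr=np.array([[31,29,26],[31,-29,26],[-31,-29,26],[-31,29,26]])
# image corners: bottom-left (200,198), bottom right (305,222), top right(327,115), top-left(228,88)
uvr=c([[200,198],[305,222],[327,113],[228,88]])
best=None
for order in ([0,1,2,3],[3,0,1,2]):
    q,rr=fit((Xr+[0,0,0])/1e3,uvr[order],[.62,-.316,0.0]); print(q,np.abs(rr).max())
    q2,rr2=fit((Xr+[0,0,0])/1e3,uvr[order],[.62,-.316,1.5]); print(q2,np.abs(rr2).max())
cv2.imwrite("pics/c1.png",a)
print(-camera_params("top")["R"].T@camera_params("top")["t"])
E
```

```text
[ 0.49809548 -0.33757702 -1.07775921] [[-0.80578927  0.17891139]
 [-0.91437516  0.47091819]
 [ 0.31668816  0.29270171]
 [ 1.15498464 -0.65393147]
 [ 0.25918076 -0.3629042 ]]
[ 0.49282933 -0.23724255  0.066     ] [ 0.42370673 -0.28786471  0.02      ] 0.08567693194707827 bar 0.13907407527749682Traceback (most recent call last):
  File "<stdin>", line 21, in <module>
  File "fit.py", line 8, in fit
    r=least_squares(f,p0,x_scale=[.01,.01,.1]); return r.x,r.fun.reshape(-1,2)
    return func(*args, **kwargs)
    result = trf(vector_fun.fun, vector_fun.jac, x0, f0, J0, lb, ub, ftol, xtol,
                 gtol, max_nfev, x_scale, loss_function, tr_solver,
                 tr_options.copy(), verbose, callback=callback_wrapped)
    return trf_no_bounds(
        fun, jac, x0, f0, J0, ftol, xtol, gtol, max_nfev, x_scale,
        loss_function, tr_solver, tr_options, verbose, callback=callback)
    J = jac(x)
    self._update_jac()
    ~~~~~~~~~~~~~~~~^^
    self.J = self.jac_wrapped(xp_copy(self.x), f0=self.f)
             ~~~~~~~~~~~~~~~~^^^^^^^^^^^^^^^^^^^^^^^^^^^^
    J, dct = approx_deri
[... 476 characters left out ...]
eval - f0 for f_eval in f_evals]
                                    ^^^^^^^
    f = np.atleast_1d(self.fun(x, *self.args, **self.kwargs))
                      ~~~~~~~~^^^^^^^^^^^^^^^^^^^^^^^^^^^^^^
    return np.atleast_1d(self.fun(x))
                         ~~~~~~~~^^^
    return self.f(x, *self.args, **self.kwargs)
           ~~~~~~^^^^^^^^^^^^^^^^^^^^^^^^^^^^^^
  File "fit.py", line 7, in <lambda>
    f=lambda p:(np.array([w2pix("top",x) for x in T(p,X)])-uv).ravel()
                          ~~~~~^^^^^^^^^
  File "h.py", line 8, in w2pix
    c=camera_params(name);p=c["R"]@np.asarray(X)+c["t"];p=c["intrinsics"]@p;return p[:2]/p[2]
ValueError: time passes only in moves, steps and waits
```

```bash
sed -i 's/^from station import camera_params/import functools\nfrom station import camera_params as _cp\ncamera_params=functools.lru_cache(None)(lambda n:_cp(n))/' h.py
cat > f2.py <<'E'
from fit import *
c=lambda a:np.array(a)/5.364+[340,160]-.4
X=np.array([[-120,32,6],[-120,-32,6],[-79,-42,20],[70,14,21],[70,-14,21]])/1e3
uv=c([[92,438],[152,545],[228,525],[415,302],[447,347]])
p,r=fit(X,uv,[.5,-.34,-1.1]);print(p,r)
post=pix2w("top",c([143,383]),.066);piv=T(p,[[-.079,-.042,0.02]])[0]
d=post-piv;print(post,piv,np.linalg.norm(d[:2]),"bar",np.arctan2(d[1],d[0])-(p[2]+np.pi/2))
im=cv2.imread("pics/a_top.png");S=5
def pl(a,o,p,X,col):
    q=np.array([w2pix("top",x) for x in T(p,np.array(X)/1e3)]);q=((q-o+.5)*S).astype(int);cv2.polylines(a,[q],True,col,1)
a=cv2.resize(im[160:270,340:450],None,fx=S,fy=S,interpolation=cv2.INTER_CUBIC);o=[340,160]
pl(a,o,p,[[-120,32,6],[-120,-32,6],[88,-32,6],[88,32,6]],(0,0,255))
pl(a,o,p,[[-70,14,21],[-70,-14,21],[70,-14,21],[70,14,21]],(255,0,0))
Xr=np.array([[31,29,26],[31,-29,26],[-31,-29,26],[-31,29,26]])/1e3
uvr=c([[200,198],[305,222],[327,113],[228,88]])
for Y in (Xr,np.roll(Xr,1,0)):
  for a0 in (0,1.57,3.1,-1.57):
    q,rr=fit(Y,uvr,[.62,-.316,a0])
    if np.abs(rr).max()<4: print("rest",q,rr.ravel()); break
  
q=np.array([float(x) for x in __import__("sys").argv[1:4]]) if len(__import__("sys").argv)>3 else q
pl(a,o,q,[[31,29,26],[31,-29,26],[-31,-29,26],[-31,29,26]],(0,255,0))
pl(a,o,q,[[31,6,86],[31,-6,86],[-31,-6,86],[-31,6,86]],(0,0,255))
cv2.imwrite("pics/c1.png",a)
# cup
cc=lambda a:np.array(a)/9+[150,230]-.45
Xc=np.array([[26,26,86],[26,-26,86],[-26,-26,86],[-26,26,86]])/1e3
uc=cc([[250,135],[486,193],[406,372],[175,288]])
for a0 in (0,1.57,3.1,-1.57):
    q,rr=fit(Xc,uc,[.42,.255,a0])
    if np.abs(rr).max()<4: print("cup",q,rr.ravel())
b=cv2.resize(im[230:290,150:230],None,fx=S,fy=S,interpolation=cv2.INTER_CUBIC)
pl(b,[150,230],q,Xc*1e3,(0,255,0));pl(b,[150,230],q,[[31,29,26],[31,-29,26],[-31,-29,26],[-31,29,26]],(0,0,255))
cv2.imwrite("pics/c2.png",b)
E
python3 f2.py
```

```text
[ 0.49921264 -0.33648091 -1.07769037] [[-0.79724078  0.18350235]
 [-0.91021617  0.46732044]
 [ 0.31341357  0.28437289]
 [ 1.1512665  -0.64812283]
 [ 0.2534439  -0.3606261 ]]
[ 0.49389704 -0.23618828  0.066     ] [ 0.42482046 -0.28677372  0.02      ] 0.08561809882282054 bar 0.13897679843046007
```

View pics/c1.png

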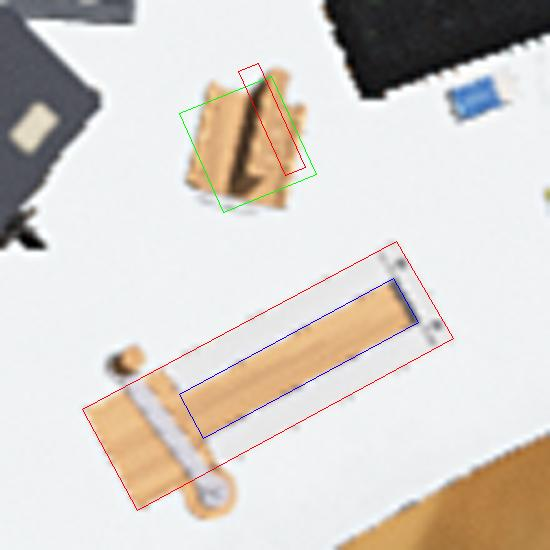

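View pics/c2.png

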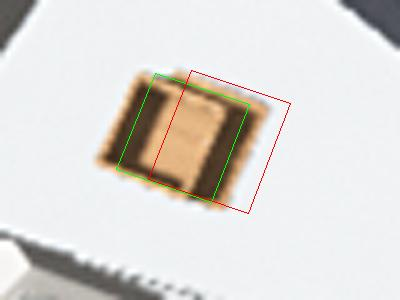

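```bash
python3 - <<'E'
s=open("f2.py").read()
i=s.index("Xr=np");j=s.index("q=np.array([float")
s=s[:i]+'''Xr=np.array([[-31,29,26],[-31,-29,26],[31,-29,26],[31,29,26]])/1e3
uvr=c([[200,198],[305,222],[327,113],[228,88]])
q,rr=fit(Xr,uvr,[.62,-.316,-.2]);print("rest",q,rr.ravel())
'''+s[j:]
i=s.index("Xc=np");j=s.index("b=cv2")
s=s[:i]+'''Xc=np.array([[26,26,86],[-26,26,86],[31,-29,26],[-31,-29,26],[26,-26,86],[-26,-26,86]])/1e3
uc=cc([[250,135],[175,288],[486,193],[406,372],[405,192],[337,357]])
for sw in (0,1):
    X=Xc.copy()
    if sw: X[2,:2]=[.029,-.031];X[3,:2]=[-.029,-.031]
    q,rr=fit(X,uc,[.42,.255,-.3]);print("cup",sw,q,rr.ravel())
Xc=Xc[[0,1,5,4]]
'''+s[j:]
s=s.replace("[-31,6,86]],(0,0,255)","[-31,6,86]],(0,0,255)")
open("f2.py","w").write(s)
E
python3 f2.py; python3 -c "
import sys;sys.path.insert(0,'.')
from h import *
print(-camera_params('top')['R'].T@camera_params('top')['t'])"
```

```text
[ 0.49921264 -0.33648091 -1.07769037] [[-0.79724078  0.18350235]
 [-0.91021617  0.46732044]
 [ 0.31341357  0.28437289]
 [ 1.1512665  -0.64812283]
 [ 0.2534439  -0.3606261 ]]
[ 0.49389704 -0.23618828  0.066     ] [ 0.42482046 -0.28677372  0.02      ] 0.08561809882282054 bar 0.13897679843046007
rest [ 0.62056711 -0.30993548 -0.24145428] [-0.08725935 -0.19818462  0.23215639  0.29196178  0.54126187  0.05755492
 -0.68786697 -0.1624642 ]
cup 0 [ 0.42286569  0.24288231 -0.35872926] [-0.38680207 -1.28212533 -0.68180184  0.76469841  0.38845344 -0.61022494
 -0.13061191  1.0161166   0.87359079 -0.38157289 -0.03764579  0.4547684 ]
cup 1 [ 0.42308093  0.24345913 -0.35967433] [-0.59246089 -1.37269058 -0.90677723  0.66562911  0.55747182  0.27202916
  0.63111265  0.50640953  0.65882188 -0.45469224 -0.27200614  0.3734544 ]
[ 0.38787996 -0.08593106  1.03829476]
```

View pics/c1.png

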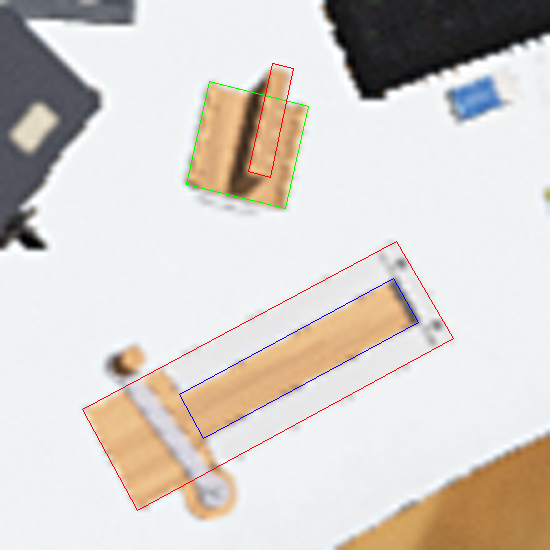

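View pics/c2.png

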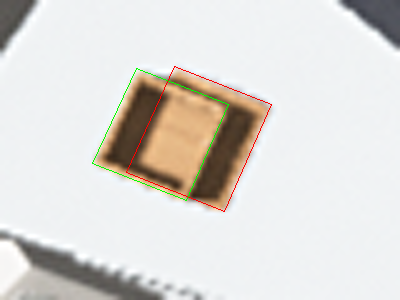

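```bash
python3 - <<'E'
from h import *
im=cv2.imread("pics/a_scene.png"); crop(im,220,150,200,180,4,"pics/d1.png")
a=cv2.imread("pics/d1.png");cv2.imwrite("pics/d1.png",cv2.resize(a,(660,594)))
im=cv2.imread("pics/a_top.png"); crop(im,200,110,190,180,4,"pics/d2.png")
a=cv2.imread("pics/d2.png");cv2.imwrite("pics/d2.png",cv2.resize(a,(627,594)))
E
```

```text
(no output)
```

View pics/d1.png

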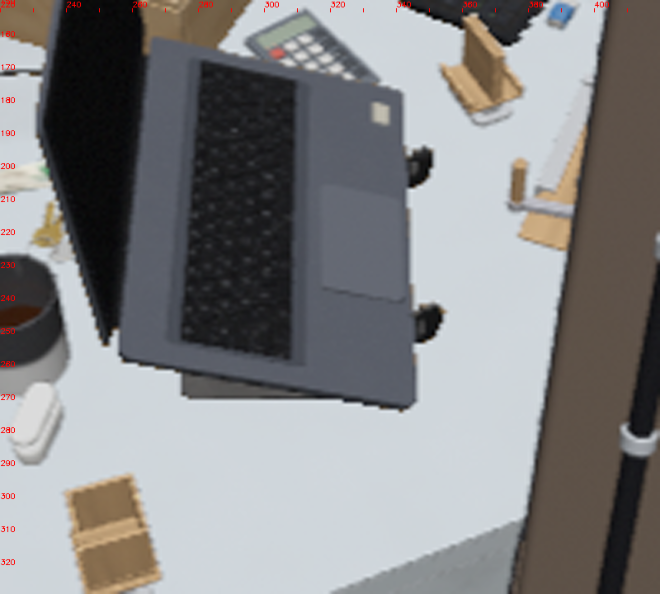

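View pics/d2.png

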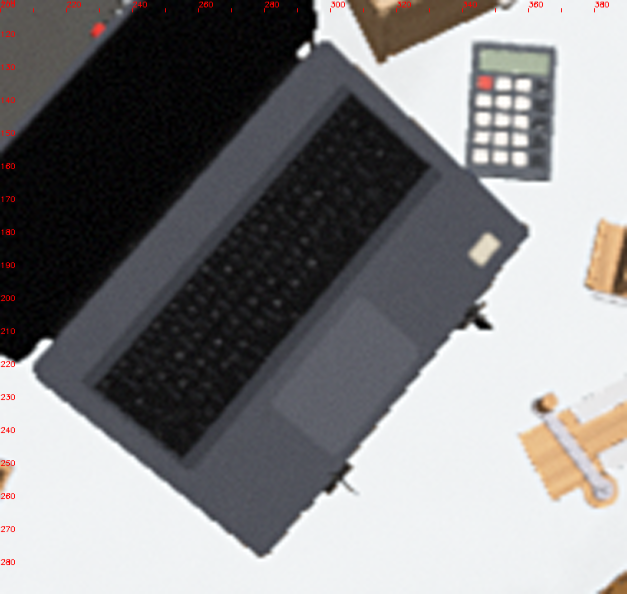

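```bash
python3 - <<'E'
from h import *
def tri(s,t):
    A=[];b=[]
    for n,uv in(("scene",s),("top",t)):
        c=camera_params(n);P=c["intrinsics"]@np.c_[c["R"],c["t"]]
        for k in(0,1): r=uv[k]*P[2]-P[k];A.append(r[:3]);b.append(-r[3])
    return np.linalg.lstsq(np.array(A),np.array(b),rcond=None)[0]
print("right",tri((341.8,177.9),(359.7,179.7)));print("front",tri((344.2,273.3),(279.4,278.5)));print("left",tri((256.7,258.5),(210.6,222.1)))
print("front foot of stand",[pix2w("top",p,0.02) for p in((345,206),(302,254))])
print("scene cam",-camera_params('scene')['R'].T@camera_params('scene')['t'])
im=cv2.imread("pics/a_scene.png"); crop(im,225,280,60,60,9,"pics/d3.png")
E
```

```text
right [ 0.63725641 -0.22440304  0.05167083]
front [ 0.36889237 -0.00387096  0.04623618]
left [0.50867938 0.16751758 0.11314184]
front foot of stand [array([ 0.56971359, -0.1841278 ,  0.02      ]), array([ 0.43379489, -0.06376888,  0.02      ])]
scene cam [-0.18957402  0.51488568  1.14379194]
```

View pics/d3.png

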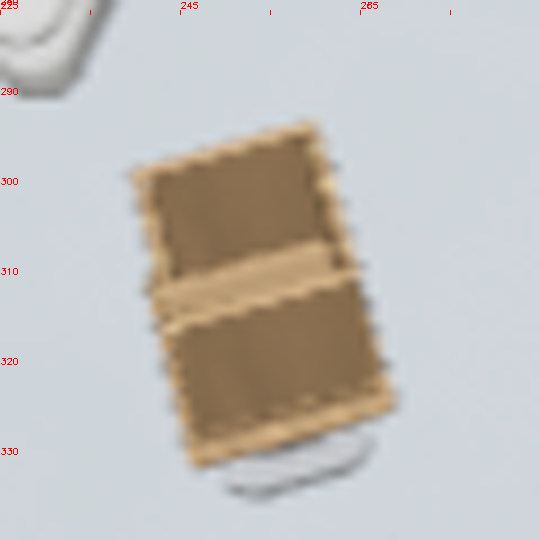

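```bash
cat > tg.py <<'E'
import sys,numpy as np
from station import arm
from scipy.spatial.transform import Rotation as Ro
def tgt(pts):
    s=arm.get_state();R=Ro.from_euler("xyz",s["ee_rot"]).as_matrix();y0=s["ee_rot"][2]
    print("at",s["eef_pos"].round(4),"yaw",round(y0,3),"w",round(s["width"],4),"t",s["t"],"F",s["force"].round(1),"q1,q6",s["q"][[0,5]].round(2))
    for p in pts:
        d=R.T@(np.array(p[:3])-s["eef_pos"]);tr=-np.degrees((p[3]-y0+np.pi)%(2*np.pi)-np.pi) if p[3]is not None else 0
        print("shift mm",(d*1e3).round(1),"turn deg",round(tr,1))
RP=np.array([.4992,-.3365,-1.0777])
def rail(x,y,RP=RP):
    c,s=np.cos(RP[2]),np.sin(RP[2]);return RP[0]+c*x-s*y,RP[1]+s*x+c*y
E
python3 - <<'E'
from tg import *
tgt([[.494,-.236,.2,2.203]])
E
```

```text
at [ 0.2388 -0.631   0.2258] yaw 1.932 w 0.0877 t 0.15 F [-0.2  0.5  0.3] q1,q6 [-0.92 -0.29]
shift mm [279.1 378.5  26.1] turn deg -15.5
```

```bash
python3 -m handwheel '[[[0.06,0.07,0.095,0,-4],[0.06,0.14,0.19,0,-8],[0.06,0.21,0.285,0.01,-12],[0.06,0.279,0.378,0.026,-15.5],[0.06,0.279,0.378,0.026,-15.5],[0.06,0.279,0.378,0.026,-15.5],[0.06,0.279,0.378,0.026,-15.5],[0.06,0.279,0.378,0.026,-15.5],[0.06,0.279,0.378,0.026,-15.5],[0.06,0.279,0.378,0.026,-15.5],[0.06,0.279,0.378,0.026,-15.5],[0.06,0.279,0.378,0.026,-15.5],[0.06,0.279,0.378,0.026,-15.5],[0.06,0.279,0.378,0.026,-15.5],[0.06,0.279,0.378,0.026,-15.5]]]' 10
python3 - <<'E'
from tg import *
tgt([[.494,-.236,.2,2.203]])
from station import *
import cv2
cv2.imwrite("pics/e_w.png",grab_frame("wrist"));cv2.imwrite("pics/e_t.png",grab_frame("top"))
E
```

```text
t: 1.4
eef_pos: [0.4932, -0.2366, 0.2001]
ee_rot: [-3.141, -0.002, 2.203]
force: [0.1, -0.5, -0.5]
width: 0.0601
at [ 0.4932 -0.2366  0.2001] yaw 2.203 w 0.0601 t 1.4 F [ 0.1 -0.5 -0.5] q1,q6 [-0.09 -0.85]
shift mm [-0.  1.  0.] turn deg 0.0
```

View pics/e_w.png

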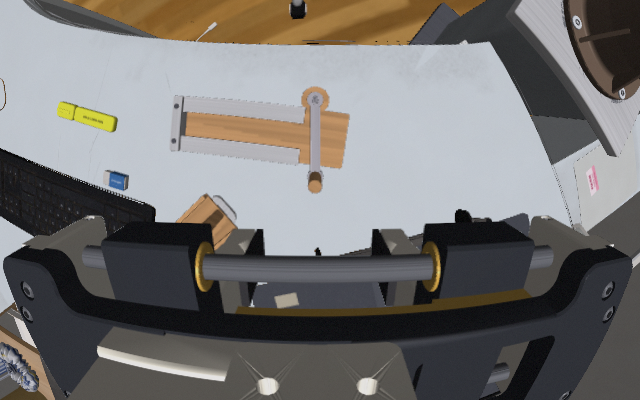

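The wrist view shows the whole rail. The post top is at (316,180), the pivot at (315,98) and the closed end near (176,123). I'll use it to refine the rail pose.

```bash
cat >> h.py <<'E'
from scipy.spatial.transform import Rotation as Ro
def wcam(pos,rpy):
    c=camera_params("wrist");T=np.eye(4);T[:3,:3]=Ro.from_euler("xyz",rpy).as_matrix();T[:3,3]=pos
    return T@c["tool_from_camera"],c["intrinsics"]
def w2wr(cam,X):
    M,K=cam;p=M[:3,:3].T@(np.asarray(X)-M[:3,3]);rh=np.hypot(p[0],p[1]);th=np.arctan2(rh,p[2])
    return np.array([K[0,2]+K[0,0]*th*p[0]/rh,K[1,2]+K[1,1]*th*p[1]/rh])
def wr2w(cam,uv,z):
    M,K=cam;a=(uv[0]-K[0,2])/K[0,0];b=(uv[1]-K[1,2])/K[1,1];th=np.hypot(a,b)
    d=M[:3,:3]@np.array([np.sin(th)*a/th,np.sin(th)*b/th,np.cos(th)]);return M[:3,3]+d*(z-M[2,3])/d[2]
E
python3 - <<'E'
from h import *
im=cv2.imread("pics/e_w.png"); crop(im,160,75,200,125,4,"pics/e2.png")
E
```

```text
(no output)
```

View pics/e2.png

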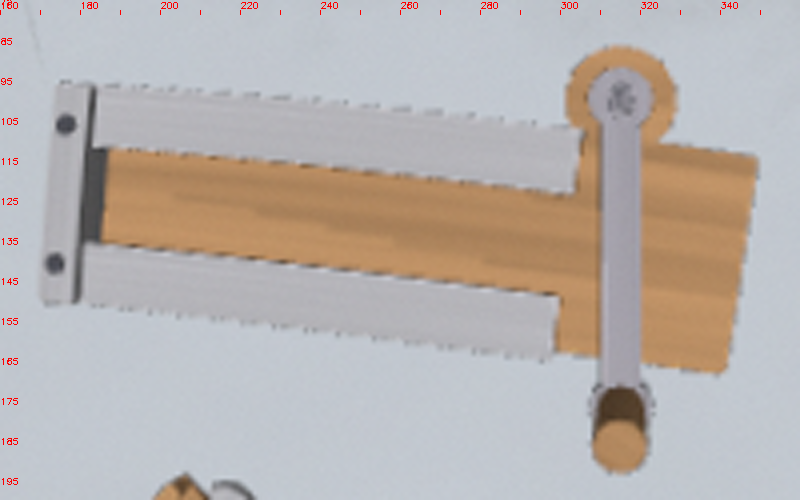

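```bash
cat > f3.py <<'E'
from h import *
from fit import T
from scipy.optimize import least_squares
cam=wcam([.4932,-.2366,.2001],[-3.141,-.002,2.203])
u=lambda a:np.array(a)/4+[160,75]-.4
X=np.array([[-120,-32,6],[-120,32,6],[-70,-14,21],[-70,14,21],[-79,-42,21],[70,14,21],[70,-14,21]])/1e3
uv=u([[757,157],[722,373],[574,193],[558,296],[620,98],[83,243],[92,148]])
f=lambda p:(np.array([w2wr(cam,x) for x in T(p,X)])-uv).ravel()
r=least_squares(f,[.5,-.34,-1.07],x_scale=[.01,.01,.1]);print(r.x,r.fun.reshape(-1,2).round(1))
p=r.x
post=wr2w(cam,u([620,446]),.066);piv=T(p,[[-.079,-.042,0]])[0];d=post-piv
print(post,piv,np.hypot(*d[:2]),np.arctan2(d[1],d[0])-p[2]-np.pi/2)
E
python3 f3.py
```

```text
[ 0.49744694 -0.34162683 -1.07648256] [[ 0.4 -0.4]
 [ 0.8  0.6]
 [-0.6  0.4]
 [ 0.1 -0. ]
 [-0.3 -0.2]
 [-0.1 -0. ]
 [-0.4 -0.3]]
[ 0.49201301 -0.24091158  0.066     ] [ 0.42299479 -0.29200952  0.        ] 0.08587500008666693 0.14298550294701684
```

```bash
sed -i 's/RP=np.array.*/RP=np.array([.4974,-.3416,-1.0765])/' tg.py; python3 - <<'E'
from tg import *
tgt([[.492,-.241,.04,2.207]])
E
```

```text
at [ 0.4929 -0.2371  0.2002] yaw 2.202 w 0.06 t 1.5 F [ 0.3  0.4 -0.2] q1,q6 [-0.09 -0.85]
shift mm [ -2.8  -3.1 160.2] turn deg -0.3
```

```bash
python3 -m handwheel '[[[0.05,-0.003,-0.003,0.04,0],[0.05,-0.003,-0.003,0.08,0],[0.05,-0.003,-0.003,0.12,0],[0.05,-0.003,-0.003,0.16,0],[0.05,-0.003,-0.003,0.16,0],[0.012,-0.003,-0.003,0.16,0],[0.012,-0.003,-0.003,0.16,0],[0.012,-0.003,-0.003,0.16,0],[0.012,-0.003,-0.003,0.16,0],[0.012,-0.003,-0.003,0.16,0]]]' 10
python3 - <<'E'
from tg import *
pv=rail(-.079,-.042)
pts=[]
s=arm.get_state();p=s["eef_pos"];r=np.hypot(p[0]-pv[0],p[1]-pv[1]);a0=np.arctan2(p[1]-pv[1],p[0]-pv[0]);th=a0-RP[2]-np.pi/2
print(r,th)
for k in np.linspace(th,1.87,16): 
    a=RP[2]+np.pi/2+k; pts.append([pv[0]+.086*np.cos(a),pv[1]+.086*np.sin(a),p[2],s["ee_rot"][2]+k-th])
tgt(pts)
E
```

```text
t: 2.33
eef_pos: [0.4934, -0.2414, 0.0422]
ee_rot: [3.139, 0.001, 2.202]
force: [0.5, 0.4, -0.5]
width: 0.0224
0.08676794711149202 0.12866333852266387
at [ 0.4934 -0.2414  0.0422] yaw 2.202 w 0.0224 t 2.3333 F [ 0.5  0.4 -0.5] q1,q6 [-0.1  -0.84]
shift mm [ 0.  -0.8 -0. ] turn deg -0.0
shift mm [10.  -1.3 -0. ] turn deg -6.7
shift mm [19.8 -2.9 -0. ] turn deg -13.3
shift mm [29.4 -5.7 -0.1] turn deg -20.0
shift mm [38.6 -9.6 -0.1] turn deg -26.6
shift mm [ 47.3 -14.5  -0.1] turn deg -33.3
shift mm [ 55.3 -20.4  -0.1] turn deg -39.9
shift mm [ 62.7 -27.1  -0.2] turn deg -46.6
shift mm [ 69.2 -34.7  -0.2] turn deg -53.2
shift mm [ 74.7 -43.   -0.2] turn deg -59.9
shift mm [ 79.3 -51.9  -0.2] turn deg -66.5
shift mm [ 82.8 -61.2  -0.3] turn deg -73.2
shift mm [ 85.2 -70.9  -0.3] turn deg -79.8
shift mm [ 86.5 -80.8  -0.3] turn deg -86.5
shift mm [ 86.6 -90.8  -0.4] turn deg -93.1
shift mm [  85.6 -100.7   -0.4] turn deg -99.8
```

```bash
python3 -m handwheel '[[[0.008,0,0,0,0],[0.008,0,0,0,0],[0.008,0,0,0,0],[0.008,0.010,-0.0013,0,-6.7],[0.008,0.020,-0.003,0,-13.3],[0.008,0.029,-0.0057,0,-20],[0.008,0.0386,-0.0096,0,-26.6],[0.008,0.047,-0.0145,0,-33.3],[0.008,0.055,-0.020,0,-40],[0.008,0.0627,-0.027,0,-46.6],[0.008,0.069,-0.0347,0,-53],[0.008,0.0747,-0.043,0,-60],[0.008,0.079,-0.052,0,-66.5],[0.008,0.083,-0.061,0,-73],[0.008,0.085,-0.071,0,-80],[0.008,0.0865,-0.081,0,-86.5],[0.008,0.0866,-0.091,0,-93],[0.008,0.0856,-0.1,0,-100],[0.008,0.0856,-0.1,0,-100]]]' 10
python3 - <<'E'
from tg import *
tgt([])
p=arm.get_state()["eef_pos"];pv=rail(-.079,-.042);print(np.arctan2(p[1]-pv[1],p[0]-pv[0])-RP[2]-np.pi/2)
from station import *
import cv2
im=grab_frame("top");cv2.imwrite("pics/f_t.png",cv2.resize(im[140:290,320:470],None,fx=4,fy=4))
E
```

```text
t: 3.92
eef_pos: [0.3623, -0.2319, 0.0431]
ee_rot: [-3.138, 0.003, -2.327]
force: [-2.3, 1.0, 13.8]
width: 0.0135
at [ 0.3623 -0.2319  0.0431] yaw -2.327 w 0.0135 t 3.9167 F [-2.3  1.  13.8] q1,q6 [-0.11  0.92]
1.867141844648983
```

View pics/f_t.png

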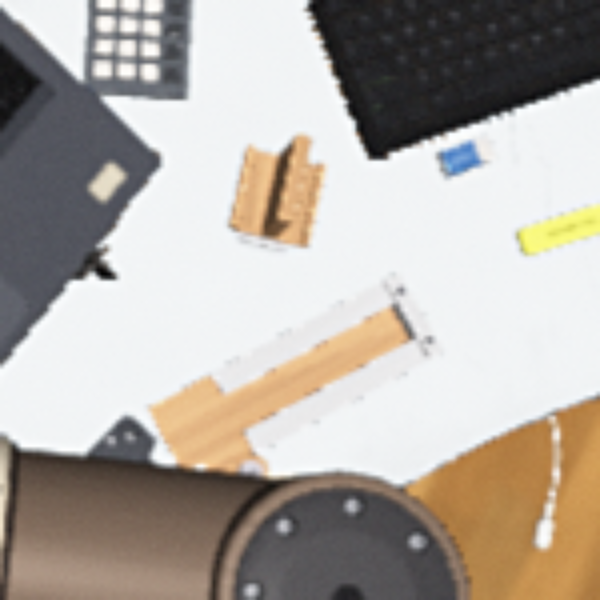

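```bash
python3 -m handwheel '[[[0.05,0,0,0,0],[0.05,0,0,0,0],[0.05,0,0,0,0],[0.05,0,0,-0.03,0],[0.05,0,0,-0.07,0],[0.05,0,0,-0.11,0],[0.05,0,0,-0.15,0],[0.05,0,0,-0.18,0],[0.05,0,0,-0.18,0]]]'
python3 - <<'E'
from tg import *
tgt([[.619,-.313,.22,-1.81]])
E
```

```text
t: 4.72
eef_pos: [0.3648, -0.2328, 0.2295]
ee_rot: [-3.129, 0.008, -2.333]
force: [1.3, -0.8, 0.3]
width: 0.0497
at [ 0.3648 -0.2328  0.2295] yaw -2.333 w 0.0497 t 4.7167 F [ 1.3 -0.8  0.3] q1,q6 [-0.11  0.92]
shift mm [-117.4 -239.2   13.5] turn deg -29.9
```

```bash
python3 -m handwheel '[[[0.05,-0.019,-0.037,0,-5],[0.05,-0.038,-0.074,0,-10],[0.05,-0.055,-0.11,0.01,-15],[0.05,-0.073,-0.15,0.013,-20],[0.05,-0.09,-0.185,0.0135,-25],[0.05,-0.117,-0.239,0.0135,-30],[0.05,-0.117,-0.239,0.0135,-30],[0.05,-0.117,-0.239,0.0135,-30],[0.05,-0.117,-0.239,0.0135,-30]]]'
python3 - <<'E'
from tg import *
s=arm.get_state();print(s["eef_pos"],s["ee_rot"])
from station import *
import cv2
im=grab_frame("wrist");cv2.imwrite("pics/g_w.png",im)
from h import crop
crop(im,230,50,190,150,4,"pics/g2.png")
E
```

```text
t: 5.47
eef_pos: [0.6191, -0.313, 0.2176]
ee_rot: [-3.13, 0.0, -1.809]
force: [-0.4, 0.6, -0.4]
width: 0.0505
[ 0.61910979 -0.31302694  0.21758256] [-3.12991571e+00  4.87976564e-04 -1.80923967e+00]
```

View pics/g2.png

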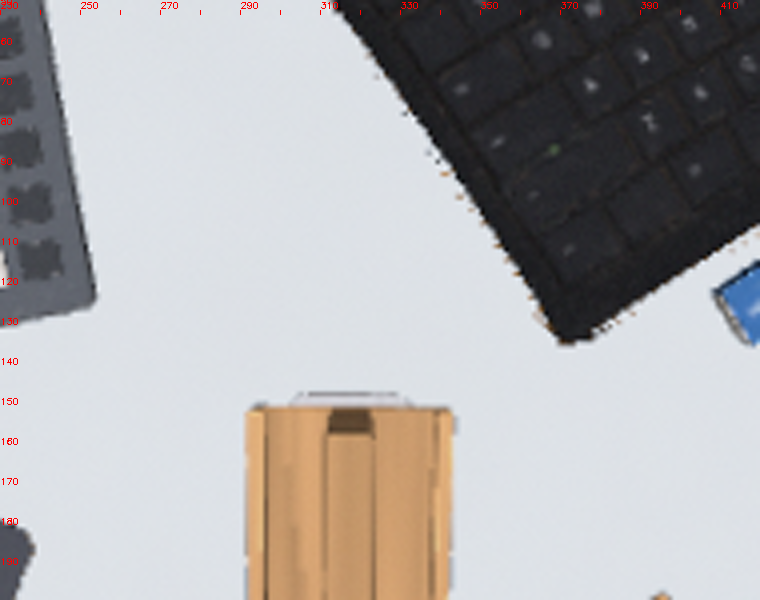

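```bash
python3 - <<'E'
from h import *
cam=wcam([0.6191,-0.3130,0.21758],[-3.1299,0.0005,-1.8092])
a=wr2w(cam,[311.4,158.1],.086);b=wr2w(cam,[323.4,158.1],.086);m=(a+b)/2;print(a,b,np.linalg.norm(a-b))
d0=wr2w(cam,[291.3,151.6],.028);d1=wr2w(cam,[342.6,151.6],.028);print(d0,d1,np.linalg.norm(d0-d1),(d0+d1)/2)
e=b-a;yaw=np.arctan2(e[1],e[0]);print("yaw",yaw+np.pi/2)
e=d1-d0;yaw2=np.arctan2(e[1],e[0])+np.pi/2;print(yaw2)
ax=np.array([np.cos(yaw2),np.sin(yaw2)])
print("centre",m[:2]-.031*ax,((d0+d1)/2)[:2]-.031*ax)
from tg import *
c=m[:2]-.031*ax
tgt([[c[0],c[1],.053,yaw2-np.pi/2]])
E
```

```text
[ 0.65000803 -0.31599713  0.086     ] [ 0.64733481 -0.32699881  0.086     ] 0.011321791119019368
[ 0.65559571 -0.29281272  0.028     ] [ 0.64189624 -0.34915696  0.028     ] 0.05798576145405166 [ 0.64874598 -0.32098484  0.028     ]
yaw -0.23836374294465057
-0.23851076120800774
centre [ 0.618549   -0.31417404] [ 0.61862356 -0.31366091]
at [ 0.6183 -0.3128  0.2184] yaw -1.809 w 0.0497 t 5.5167 F [-0.3  1.  -0.1] q1,q6 [-0.19  1.52]
shift mm [  1.4   1.5 165.4] turn deg 0.0
```

```bash
python3 -m handwheel '[[[0.04,0.001,0.0015,0.04,0],[0.04,0.001,0.0015,0.08,0],[0.04,0.001,0.0015,0.12,0],[0.04,0.001,0.0015,0.15,0],[0.04,0.001,0.0015,0.166,0],[0.04,0.001,0.0015,0.166,0],[0.0,0.001,0.0015,0.166,0],[0.0,0.001,0.0015,0.166,0],[0.0,0.001,0.0015,0.166,0],[0.0,0.001,0.0015,0.166,0],[0.0,0.001,0.0015,0.166,0],[0.0,0.001,0.0015,0.166,0]]]' 40
python3 - <<'E'
from tg import *
tgt([])
E
```

```text
t: 6.52
eef_pos: [0.6192, -0.3139, 0.0537]
ee_rot: [-3.127, 0.001, -1.809]
force: [-1.4, 1.3, 5.0]
width: 0.0117
at [ 0.6192 -0.3139  0.0537] yaw -1.809 w 0.0117 t 6.5167 F [-1.4  1.3  5. ] q1,q6 [-0.19  1.52]
```

```bash
python3 - <<'E'
from tg import *
y=RP[2]-np.pi/2
z=arm.get_state()["eef_pos"][2]
a=rail(-.125,0);print(a,y)
tgt([[.6192,-.3139,z+.07,-1.809],[*a,z+.07,y],[*a,z+.0075,y]])
E
```

```text
(np.float64(0.4380984595859707), np.float64(-0.23156215512596018)) -2.647296326794897
at [ 0.6192 -0.3139  0.0537] yaw -1.809 w 0.0117 t 6.5167 F [-1.4  1.3  5. ] q1,q6 [-0.19  1.52]
shift mm [ -0.  -1. -70.] turn deg -0.0
shift mm [-37.3 194.4 -72.7] turn deg 48.0
shift mm [-37.2 195.3 -10.3] turn deg 48.0
```

```bash
python3 -m handwheel '[[[0.0,0,0,-0.02,0],[0.0,0,-0.001,-0.045,0],[0.0,0,-0.001,-0.07,0],[0.0,-0.004,0.02,-0.071,7],[0.0,-0.008,0.045,-0.072,14],[0.0,-0.013,0.07,-0.072,21],[0.0,-0.018,0.095,-0.072,28],[0.0,-0.023,0.12,-0.072,35],[0.0,-0.028,0.145,-0.072,42],[0.0,-0.033,0.17,-0.072,48],[0.0,-0.037,0.19,-0.072,48],[0.0,-0.037,0.195,-0.072,48],[0.0,-0.037,0.195,-0.072,48],[0.0,-0.037,0.195,-0.072,48]]]' 40
python3 - <<'E'
from tg import *
from station import *
import cv2
y=RP[2]-np.pi/2
s=arm.get_state();print(s["ee_rot"],s["eef_pos"])
a=rail(-.125,0)
tgt([[*a,.062,y]])
im=grab_frame("wrist");cv2.imwrite("pics/i_w.png",im)
im=grab_frame("top");cv2.imwrite("pics/i_t.png",cv2.resize(im[140:290,300:450],None,fx=4,fy=4))
E
```

```text
t: 7.68
eef_pos: [0.4381, -0.2318, 0.1235]
ee_rot: [-3.132, 0.012, -2.646]
force: [0.6, 0.1, -1.7]
width: 0.0115
[-3.1315963   0.01201032 -2.64605347] [ 0.43812015 -0.23182425  0.12348834]
at [ 0.4381 -0.2318  0.1235] yaw -2.646 w 0.0115 t 7.6833 F [ 0.6  0.1 -1.7] q1,q6 [-0.09  0.58]
shift mm [ 0.6  0.9 61.5] turn deg 0.1
```

View pics/i_w.png

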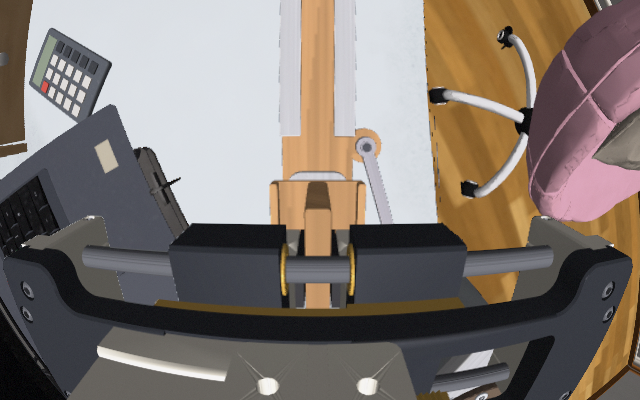

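View pics/i_t.png

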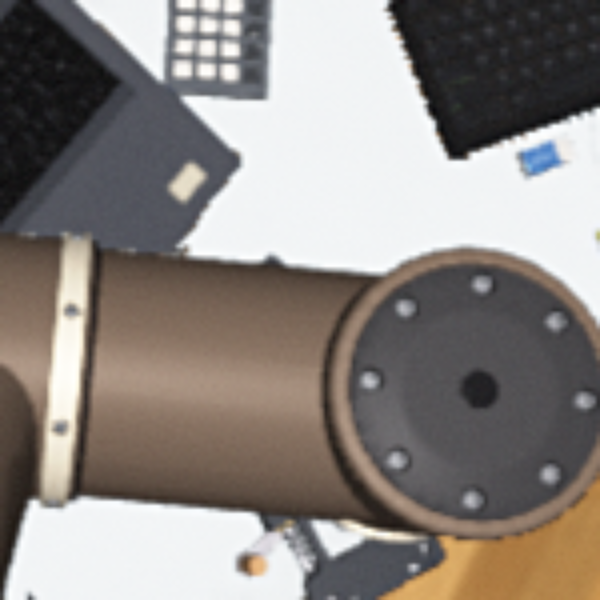

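```bash
python3 -m handwheel '[[[0.0,0.0006,0.001,0.025,0],[0.0,0.0006,0.001,0.045,0],[0.0,0.0006,0.001,0.055,0],[0.0,0.0006,0.001,0.0605,0],[0.0,0.0006,0.001,0.0605,0],[0.0,0.0006,-0.015,0.0605,0],[0.0,0.0006,-0.03,0.0605,0],[0.0,0.0006,-0.04,0.0605,0],[0.0,0.0006,-0.05,0.0605,0],[0.0,0.0006,-0.05,0.0605,0]]]' 40
python3 - <<'E'
from tg import *
from station import *
import cv2
y=RP[2]-np.pi/2
s=arm.get_state();print(s["ee_rot"],s["eef_pos"],s["force"])
tgt([[*rail(.0,0),.063,y],[*rail(.035,0),.063,y]])
im=grab_frame("wrist");cv2.imwrite("pics/j_w.png",im[:300])
E
```

```text
t: 8.62
eef_pos: [0.4638, -0.2779, 0.0633]
ee_rot: [-3.131, 0.012, -2.647]
force: [-0.6, -0.4, -1.2]
width: 0.0118
[-3.13113241  0.01178445 -2.64725974] [ 0.46380185 -0.27793223  0.06333696] [-0.55819129 -0.4357913  -1.18816766]
at [ 0.4638 -0.2779  0.0633] yaw -2.647 w 0.0118 t 8.6167 F [-0.6 -0.4 -1.2] q1,q6 [-0.18  0.67]
shift mm [  0.6 -72.    1.1] turn deg 0.0
shift mm [   0.6 -107.     1.4] turn deg 0.0
```

View pics/j_w.png

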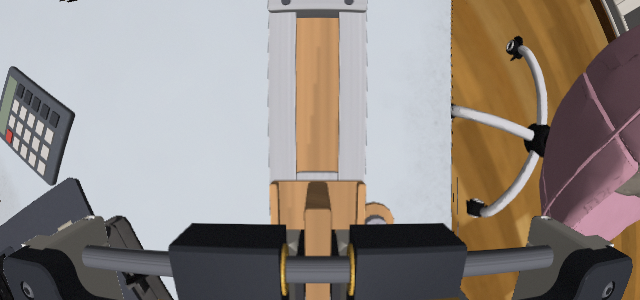

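```bash
python3 -m handwheel '[[[0.0,0.0005,-0.018,0.0002,0],[0.0,0.0005,-0.036,0.0004,0],[0.0,0.0005,-0.054,0.0007,0],[0.0,0.0005,-0.072,0.001,0],[0.0,0.0005,-0.085,0.0012,0],[0.0,0.0005,-0.095,0.0013,0],[0.0,0.0005,-0.103,0.0014,0],[0.0,0.0005,-0.103,0.0014,0]]]' 40
python3 - <<'E'
from tg import *
from station import *
y=RP[2]-np.pi/2
tgt([[*rail(.037,0),.063,y]])
E
```

```text
t: 9.33
eef_pos: [0.5122, -0.3691, 0.063]
ee_rot: [-3.131, 0.012, -2.648]
force: [-0.1, -0.0, -1.2]
width: 0.012
at [ 0.5122 -0.3691  0.063 ] yaw -2.648 w 0.012 t 9.3333 F [-0.1 -0.  -1.2] q1,q6 [-0.32  0.81]
shift mm [-0.  -5.7  0. ] turn deg -0.0
```

Now I'll ease it up to the end stop, watching the force.

```bash
python3 -m handwheel '[[[0.0,0,-0.002,0,0],[0.0,0,-0.004,0,0],[0.0,0,-0.0055,0,0],[0.0,0,-0.007,0,0],[0.0,0,-0.007,0,0]]]' 40
```

```text
t: 9.75
eef_pos: [0.515, -0.3742, 0.063]
ee_rot: [-3.133, 0.012, -2.648]
force: [-1.4, 3.8, 1.8]
width: 0.0121
```

```bash
python3 -m handwheel '[[[0.0,0,-0.001,0.0015,0],[0.0,0,-0.001,0.003,0],[0.0,0,-0.001,0.003,0],[0.035,0,-0.001,0.003,0],[0.035,0,-0.001,0.003,0],[0.035,0,-0.001,0.003,0],[0.035,0,0,-0.02,0],[0.035,0,0,-0.06,0],[0.035,0,0,-0.1,0],[0.035,0,0.03,-0.14,0],[0.035,0,0.06,-0.14,0],[0.035,0,0.06,-0.14,0]]]' 40
python3 - <<'E'
from tg import *
from station import *
import cv2
s=arm.get_state();print(s["ee_rot"],s["eef_pos"])
im=grab_frame("wrist");cv2.imwrite("pics/k_w.png",im)
im=grab_frame("top");cv2.imwrite("pics/k_t.png",cv2.resize(im[140:290,300:450],None,fx=4,fy=4))
E
```

```text
t: 10.75
eef_pos: [0.4839, -0.3189, 0.2066]
ee_rot: [-3.129, 0.017, -2.648]
force: [-0.8, -0.4, -0.9]
width: 0.0352
[-3.12871655  0.01660496 -2.6477754 ] [ 0.48386441 -0.31892792  0.20657444]
```

View pics/k_w.png

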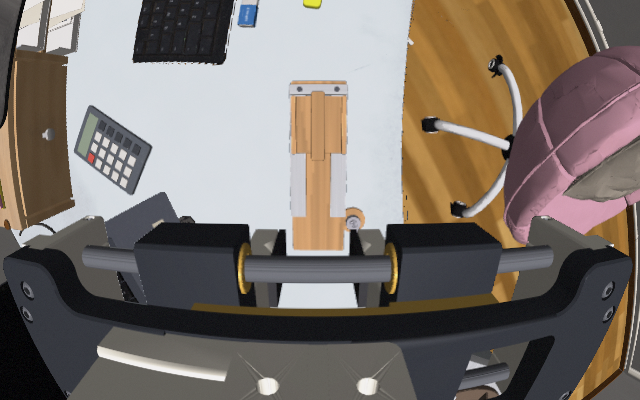

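The phone rest is home: its deck is flush with the end wall at row 93. Next I'll check the laptop lid's clearance near the cup.

```bash
python3 - <<'E'
from h import *
# lid near-top corner & bottom; triangulate
def tri(s,t):
    A=[];b=[]
    for n,uv in(("scene",s),("top",t)):
        c=camera_params(n);P=c["intrinsics"]@np.c_[c["R"],c["t"]]
        for k in(0,1): r=uv[k]*P[2]-P[k];A.append(r[:3]);b.append(-r[3])
    return np.linalg.lstsq(np.array(A),np.array(b),rcond=None)[0]
print(tri((233,186),(165,197)),[pix2w("top",(165,197),z) for z in(.3,.35)],pix2w("top",(207,217),.12),pix2w("top",(205,218),.13),pix2w("scene",(233,186),.35),pix2w("scene",(251,253),.12))
E
```

```text
[0.52307485 0.18515095 0.37136522] [array([0.535245  , 0.21220398, 0.3       ]), array([0.5252649 , 0.19201319, 0.35      ])] [0.52056948 0.17533833 0.12      ] [0.51656087 0.17731167 0.13      ] [0.54424899 0.17663416 0.35      ] [0.52738358 0.17128026 0.12      ]
```

View pics/k_t.png

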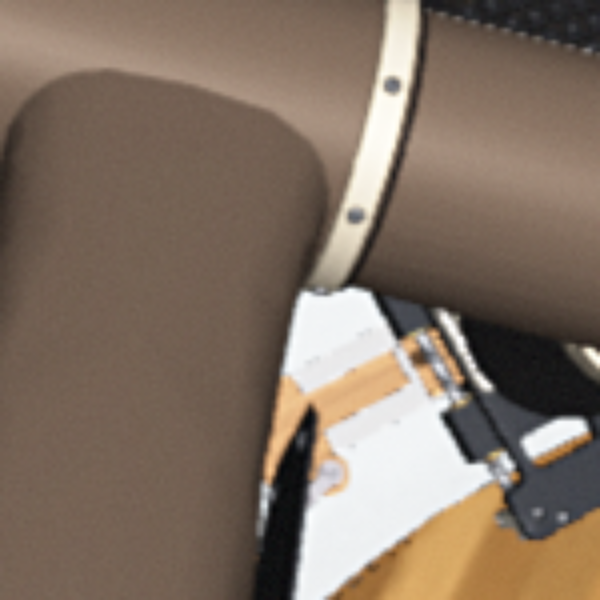

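```bash
python3 - <<'E'
from tg import *
print(arm.get_state()["q"])
tgt([[.43,-.03,.26,-2.3],[.395,.25,.26,-1.931]])
E
```

```text
[-0.24878544  0.21121196 -0.24608325 -0.0012656  -1.09545625  0.74398773]
at [ 0.4848 -0.3206  0.2041] yaw -2.647 w 0.0347 t 10.85 F [ 0.5 -0.5 -0.7] q1,q6 [-0.25  0.74]
shift mm [-90.5 281.1 -57.8] turn deg -19.9
shift mm [-192.7  544.2  -59.4] turn deg -41.0
```

```bash
python3 -m handwheel '[[[0.08,0,0,-0.03,0],[0.08,-0.013,0.037,-0.057,-3],[0.08,-0.025,0.075,-0.058,-6],[0.08,-0.037,0.112,-0.058,-8],[0.08,-0.05,0.15,-0.058,-11],[0.08,-0.06,0.187,-0.058,-13],[0.08,-0.073,0.225,-0.058,-16],[0.08,-0.09,0.262,-0.058,-19],[0.08,-0.09,0.281,-0.058,-20],[0.08,-0.09,0.281,-0.058,-20]]]' 30
python3 - <<'E'
from tg import *
print(arm.get_state()["q"],arm.get_state()["ee_rot"])
tgt([[.395,.25,.26,-1.931]])
E
```

```text
t: 11.68
eef_pos: [0.4293, -0.028, 0.2601]
ee_rot: [-3.126, 0.01, -2.294]
force: [-0.2, 0.5, -0.8]
width: 0.08
[ 0.40672177 -0.09633705 -0.45202479  0.01049864 -1.19985596  0.43750583] [-3.12622289  0.00962907 -2.29355998]
at [ 0.4293 -0.028   0.2601] yaw -2.294 w 0.08 t 11.6833 F [-0.2  0.5 -0.8] q1,q6 [0.41 0.44]
shift mm [-185.8  209.6   -1.4] turn deg -20.8
```

```bash
python3 -m handwheel '[[[0.08,-0.026,0.03,0,-3],[0.08,-0.052,0.06,0,-6],[0.08,-0.078,0.09,0,-9],[0.08,-0.104,0.12,0,-12],[0.08,-0.13,0.15,0,-15],[0.08,-0.156,0.18,0,-18],[0.08,-0.185,0.209,-0.0014,-20.8],[0.08,-0.1858,0.2096,-0.0014,-20.8],[0.08,-0.1858,0.2096,-0.0014,-20.8],[0.08,-0.1858,0.2096,-0.0014,-20.8]]]' 30
python3 - <<'E'
from tg import *
from h import crop
from station import *
import cv2
s=arm.get_state();print(s["q"],s["eef_pos"],s["ee_rot"])
im=grab_frame("wrist");cv2.imwrite("pics/l_w.png",im)
crop(im,220,50,190,150,4,"pics/l2.png")
im=grab_frame("scene");cv2.imwrite("pics/l_s.png",im)
E
```

```text
t: 12.52
eef_pos: [0.3954, 0.2499, 0.2593]
ee_rot: [-3.124, 0.002, -1.931]
force: [0.3, -0.3, -0.6]
width: 0.0799
[ 1.00107576 -0.02041446 -0.38719621  0.01806323 -1.19874424  0.20315577] [0.39539906 0.24993967 0.25927341] [-3.12402544e+00  1.70584555e-03 -1.93082384e+00]
```

View pics/l_w.png

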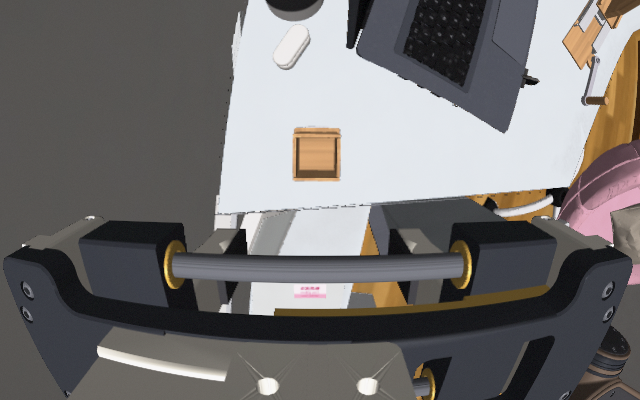

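View pics/l2.png

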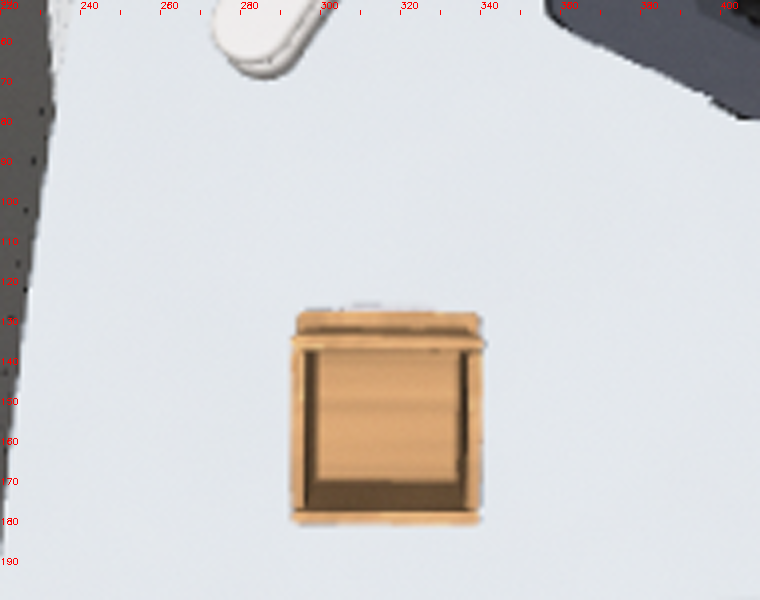

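View pics/l_s.png

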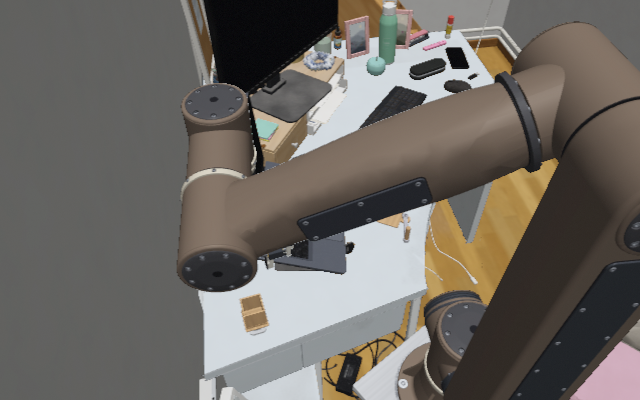

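```bash
python3 - <<'E'
from h import *
cam=wcam([0.3954,0.24994,0.25927],[-3.12403,0.0017,-1.93082])
u=lambda a:np.array(a)/4+[220,50]-.4
P=[wr2w(cam,u(a),.086) for a in([291,335],[483,335],[482,523],[291,523])]
P=np.array(P);c=P.mean(0);print(P.round(4),c,[np.linalg.norm(P[i]-P[(i+1)%4]).round(4) for i in range(4)])
e=P[1]-P[0];e2=P[2]-P[3];print("jaw yaw",[np.arctan2(-v[1],-v[0])for v in(e,e2)])
from tg import *
e=e/np.linalg.norm(e);g=c
yaw=-1.931
ax=np.array([np.cos(yaw+np.pi/2),np.sin(yaw+np.pi/2)]);print(ax)
for off in(0,-.008):
    tgt([[*(c[:2]+off*ax),.055,yaw]])
E
```

```text
[[0.4544 0.2552 0.086 ]
 [0.4363 0.2071 0.086 ]
 [0.3881 0.2249 0.086 ]
 [0.4065 0.2739 0.086 ]] [0.42131743 0.24027577 0.086     ] [np.float64(0.0513), np.float64(0.0514), np.float64(0.0524), np.float64(0.0514)]
jaw yaw [np.float64(1.2103759492169752), np.float64(1.210893404249373)]
[ 0.93582506 -0.35246484]
at [0.3954 0.2491 0.2597] yaw -1.932 w 0.08 t 12.6167 F [-0.3  0.1  0. ] q1,q6 [1.  0.2]
shift mm [ -0.4 -23.7 205.2] turn deg -0.1
at [0.3954 0.2491 0.2597] yaw -1.932 w 0.08 t 12.6167 F [-0.3  0.1  0. ] q1,q6 [1.  0.2]
shift mm [ -0.3 -15.7 205. ] turn deg -0.1
```

```bash
python3 -m handwheel '[[[0.08,0,-0.0157,0.04,0],[0.08,0,-0.0157,0.08,0],[0.08,0,-0.0157,0.12,0],[0.08,0,-0.0157,0.16,0],[0.08,0,-0.0157,0.19,0],[0.08,0,-0.0157,0.204,0],[0.08,0,-0.0157,0.204,0],[0.04,0,-0.0157,0.204,0],[0.04,0,-0.0157,0.204,0],[0.04,0,-0.0157,0.204,0],[0.04,0,-0.0157,0.204,0],[0.04,0,-0.0157,0.204,0],[0.04,0,-0.0157,0.204,0]]]' 30
python3 - <<'E'
from tg import *
tgt([])
print(arm.get_state()["ee_rot"])
E
```

```text
t: 13.7
eef_pos: [0.4142, 0.2434, 0.0571]
ee_rot: [-3.123, 0.005, -1.932]
force: [0.3, -0.3, 6.1]
width: 0.0516
at [0.4142 0.2434 0.0571] yaw -1.932 w 0.0516 t 13.7 F [ 0.3 -0.3  6.1] q1,q6 [0.96 0.23]
[-3.1230024   0.00480092 -1.93179917]
```

```bash
python3 - <<'E'
from tg import *
tgt([[.392,.25,.16,-1.931],[.392,.25,.24,-1.931],[.428,-.03,.24,-2.2],[*rail(-.135,0),.24,-2.647]])
E
```

```text
at [0.4142 0.2434 0.0571] yaw -1.932 w 0.0516 t 13.7 F [ 0.3 -0.3  6.1] q1,q6 [0.96 0.23]
shift mm [   1.2   21.2 -103.3] turn deg -0.0
shift mm [   0.8   19.7 -183.3] turn deg -0.0
shift mm [ 250.  -112.8 -182. ] turn deg 15.4
shift mm [ 428.5 -185.9 -181.5] turn deg 41.0
```

```bash
python3 -m handwheel '[[[0.04,0,0,-0.02,0],[0.04,0,0.003,-0.05,0],[0.04,0,0.012,-0.08,0],[0.04,0.001,0.02,-0.11,0],[0.04,0.001,0.02,-0.14,0],[0.04,0.001,0.02,-0.17,0],[0.04,0.001,0.02,-0.182,0],[0.04,0.03,0.005,-0.182,0],[0.04,0.065,-0.014,-0.182,0],[0.04,0.1,-0.033,-0.182,2],[0.04,0.135,-0.052,-0.182,5],[0.04,0.17,-0.07,-0.182,8],[0.04,0.205,-0.089,-0.182,12],[0.04,0.23,-0.102,-0.182,15],[0.04,0.25,-0.113,-0.182,15.4],[0.04,0.25,-0.113,-0.182,15.4]]]' 30
python3 - <<'E'
from tg import *
p=rail(-.135,0)
tgt([[*p,.24,-2.647],[*p,.13,-2.647]])
E
```

```text
t: 15.03
eef_pos: [0.4277, -0.033, 0.2399]
ee_rot: [-3.125, 0.009, -2.204]
force: [-0.3, 0.0, -1.2]
width: 0.0519
at [ 0.4277 -0.033   0.2399] yaw -2.204 w 0.0519 t 15.0333 F [-0.3  0.  -1.2] q1,q6 [0.4  0.54]
shift mm [ 149.6 -116.9    0.5] turn deg 25.4
shift mm [ 150.6 -115.1  110.5] turn deg 25.4
```

```bash
python3 -m handwheel '[[[0.04,0.025,-0.02,0,4],[0.04,0.05,-0.04,0.01,8],[0.04,0.075,-0.06,0.03,12],[0.04,0.1,-0.08,0.05,17],[0.04,0.125,-0.1,0.07,22],[0.04,0.15,-0.115,0.09,25.4],[0.04,0.1505,-0.115,0.105,25.4],[0.04,0.1505,-0.115,0.11,25.4],[0.04,0.1505,-0.115,0.11,25.4],[0.04,0.1505,-0.115,0.11,25.4]]]' 30
python3 - <<'E'
from tg import *
from station import *
import cv2
y=RP[2]-np.pi/2
s=arm.get_state();print(s["ee_rot"],s["eef_pos"])
tgt([[*rail(-.135,0),.0655,y]])
im=grab_frame("wrist");cv2.imwrite("pics/m_w.png",im)
E
```

```text
t: 15.87
eef_pos: [0.4337, -0.2221, 0.1311]
ee_rot: [-3.13, 0.015, -2.646]
force: [1.0, 0.3, -0.9]
width: 0.052
[-3.13035743  0.01532686 -2.64606125] [ 0.4336984  -0.22208098  0.13105468]
at [ 0.4337 -0.2221  0.1311] yaw -2.646 w 0.052 t 15.8667 F [ 1.   0.3 -0.9] q1,q6 [-0.07  0.56]
shift mm [ 1.6  0.3 65.5] turn deg 0.1
```

View pics/m_w.png

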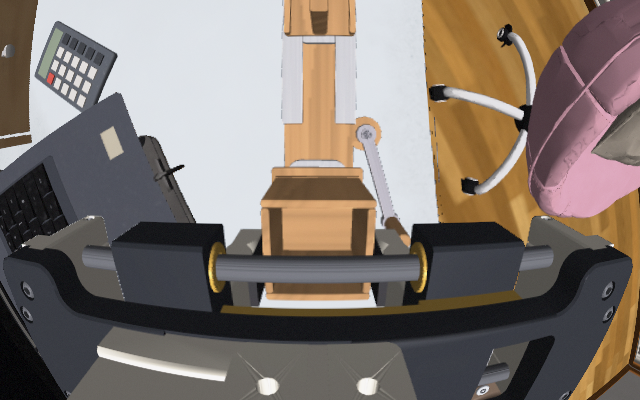

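```bash
python3 -m handwheel '[[[0.04,0.0016,0,0.025,0],[0.04,0.0016,0,0.045,0],[0.04,0.0016,0,0.058,0],[0.04,0.0016,0,0.065,0],[0.04,0.0016,0,0.065,0],[0.04,0.0016,-0.015,0.065,0],[0.04,0.0016,-0.03,0.065,0],[0.04,0.0016,-0.04,0.065,0],[0.04,0.0016,-0.05,0.065,0],[0.04,0.0016,-0.05,0.065,0]]]' 30
python3 - <<'E'
from tg import *
from station import *
import cv2
y=RP[2]-np.pi/2
s=arm.get_state();print(s["ee_rot"],s["eef_pos"],s["force"])
tgt([[*rail(-.045,0),.0655,y],[*rail(-.037,0),.0655,y]])
im=grab_frame("wrist");cv2.imwrite("pics/n_w.png",im[:320])
E
```

```text
t: 16.75
eef_pos: [0.4585, -0.2681, 0.0673]
ee_rot: [-3.129, 0.016, -2.646]
force: [1.4, -2.1, -7.5]
width: 0.0518
[-3.12913428  0.01604923 -2.64597775] [ 0.45850926 -0.26807102  0.06732408] [ 1.37729916 -2.07016831 -7.52736025]
at [ 0.4585 -0.2681  0.0673] yaw -2.646 w 0.0518 t 16.75 F [ 1.4 -2.1 -7.5] q1,q6 [-0.16  0.65]
shift mm [  0.7 -38.2   2.3] turn deg 0.1
shift mm [  0.7 -46.2   2.4] turn deg 0.1
```

View pics/n_w.png

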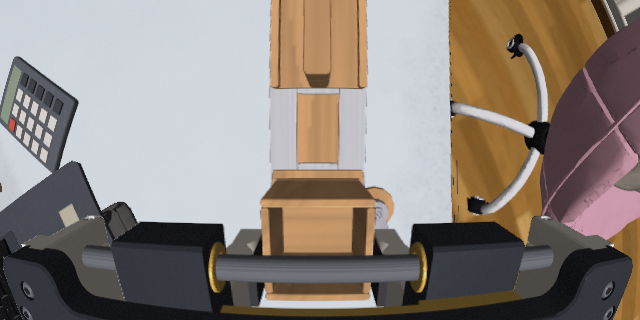

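```bash
python3 -m handwheel '[[[0.04,0.0005,0,0.0025,0],[0.04,0.0005,0,0.003,0],[0.04,0.0005,-0.012,0.003,0],[0.04,0.0005,-0.024,0.003,0],[0.04,0.0005,-0.033,0.003,0],[0.04,0.0005,-0.038,0.003,0],[0.04,0.0005,-0.038,0.003,0]]]' 30
python3 - <<'E'
from tg import *
tgt([[*rail(-.037,0),.0655,RP[2]-np.pi/2]])
E
```

```text
t: 17.38
eef_pos: [0.4769, -0.3027, 0.0647]
ee_rot: [-3.128, 0.017, -2.647]
force: [0.0, 0.2, -0.6]
width: 0.0518
at [ 0.4769 -0.3027  0.0647] yaw -2.647 w 0.0518 t 17.3833 F [ 0.   0.2 -0.6] q1,q6 [-0.22  0.71]
shift mm [ 0.4 -7.  -0.7] turn deg 0.0
```

```bash
python3 -m handwheel '[[[0.04,0,-0.002,0,0],[0.04,0,-0.004,0,0],[0.04,0,-0.006,0,0],[0.04,0,-0.0075,0,0],[0.04,0,-0.009,0,0],[0.04,0,-0.009,0,0]]]' 30
python3 - <<'E'
from tg import *
tgt([[*rail(-.037,0),.0655,RP[2]-np.pi/2]])
E
```

```text
t: 17.88
eef_pos: [0.4812, -0.3107, 0.0648]
ee_rot: [-3.128, 0.017, -2.647]
force: [0.3, 0.4, -1.5]
width: 0.0523
at [ 0.4812 -0.3107  0.0648] yaw -2.647 w 0.0523 t 17.8833 F [ 0.3  0.4 -1.5] q1,q6 [-0.23  0.73]
shift mm [ 0.4  2.1 -0.7] turn deg 0.0
```

```bash
python3 -m handwheel '[[[0.04,0,-0.0015,0,0],[0.04,0,-0.003,0,0],[0.04,0,-0.004,0,0],[0.04,0,-0.004,0,0]]]' 30; python3 - <<'E'
from station import *
import cv2
im=grab_frame("wrist");cv2.imwrite("pics/o_w.png",im[:320])
E
```

```text
t: 18.22
eef_pos: [0.482, -0.3127, 0.0651]
ee_rot: [-3.131, 0.016, -2.647]
force: [-3.9, 9.7, 9.4]
width: 0.0519
```

View pics/o_w.png

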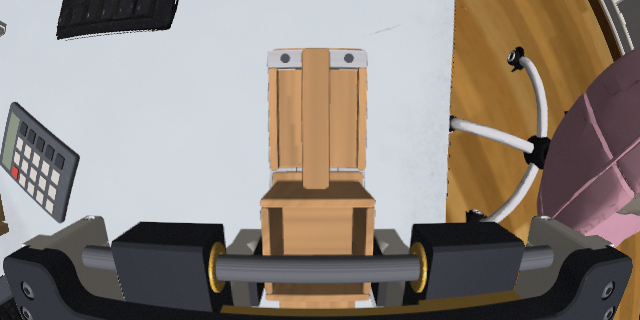

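```bash
python3 -m handwheel '[[[0.04,0,0,0.001,0],[0.04,0,0,0.002,0],[0.04,0,0,0.002,0],[0.075,0,0,0.002,0],[0.075,0,0,0.002,0],[0.075,0,0,0.002,0],[0.075,0,0,-0.02,0],[0.075,0,0.001,-0.06,0],[0.075,0,0.001,-0.1,0],[0.075,0,0.02,-0.14,0],[0.075,0,0.05,-0.16,0],[0.075,0,0.05,-0.16,0]]]' 30; python3 - <<'E'
from station import *
from tg import *
import cv2
s=arm.get_state();print(s["eef_pos"],s["ee_rot"])
im=grab_frame("wrist");cv2.imwrite("pics/p_w.png",im[:320])
from h import crop
crop(im,270,60,110,150,4,"pics/p2.png")
pv=rail(-.079,-.042)
a=RP[2]+np.pi/2+1.867
print("post",pv[0]+.086*np.cos(a),pv[1]+.086*np.sin(a))
E
```

```text
t: 19.27
eef_pos: [0.4557, -0.2671, 0.2304]
ee_rot: [-3.125, 0.022, -2.647]
force: [-0.1, -0.0, -0.9]
width: 0.0749
[ 0.45568655 -0.26710929  0.23042246] [-3.1253078   0.02248662 -2.64670056]
post 0.3618280714417274 -0.23148125522840657
```

View pics/p_w.png

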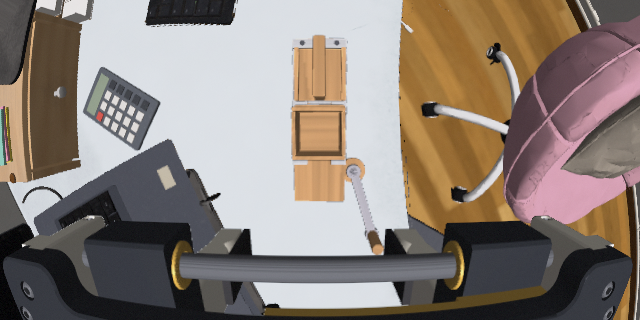

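View pics/p2.png

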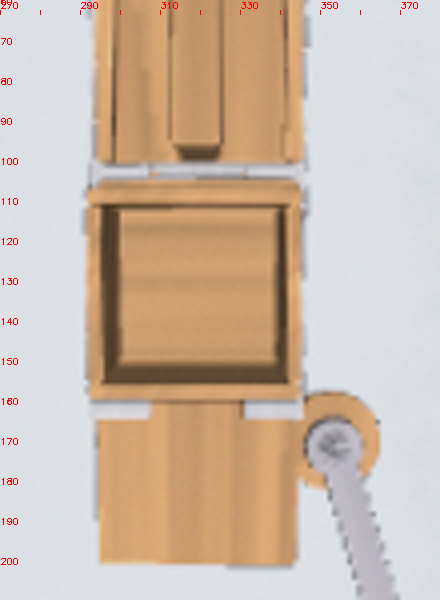

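```bash
python3 - <<'E'
from h import *
from tg import RP
cam=wcam([0.45569,-0.26711,0.23042],[-3.12531,0.02249,-2.6467])
u=lambda a:np.array(a)/4+[270,60]-.4
def R(uv,z):
    w=wr2w(cam,u(uv),z);d=w[:2]-RP[:2];c,s=np.cos(RP[2]),np.sin(RP[2]);return (np.array([c*d[0]+s*d[1],-s*d[0]+c*d[1]])*1e3).round(1)
print("rim",[R(a,.086) for a in([92,190],[303,190],[302,398],[90,398])])
print("cup deck front",R([97,181],.026),R([300,181],.026),"rest deck rear",R([98,162],.026),R([303,162],.026))
print("panel rear top",R([172,144],.086),R([222,144],.086))
print("base corners -120",R([100,562],.006),R([297,562],.006),"lip mouth -70",R([150,417],.021),R([243,417],.021))
E
```

```text
rim [array([-4.1, 24.7]), array([ -4.1, -26.5]), array([-55.3, -26.8]), array([-55.5,  25.6])]
cup deck front [ 0.9 29.2] [  1.  -29.7] rest deck rear [ 6.5 28.9] [  6.6 -30.5]
panel rear top [7.  5.2] [ 7.  -6.9]
base corners -120 [-118.9   31.6] [-118.5  -31.7] lip mouth -70 [-69.7  14.3] [-69.6 -13.6]
```

```bash
python3 - <<'E'
from tg import *
tgt([[.3618,-.2315,.2,-2.33],[.3618,-.2315,.046,-2.33]])
E
```

```text
at [ 0.4558 -0.2676  0.228 ] yaw -2.646 w 0.0748 t 19.3167 F [ 0.9 -0.4 -0.8] q1,q6 [-0.16  0.66]
shift mm [66.1 76.8 25.5] turn deg -18.1
shift mm [ 69.4  79.1 179.4] turn deg -18.1
```

```bash
python3 -m handwheel '[[[0.05,0.02,0.025,0,-6],[0.05,0.04,0.05,0,-12],[0.05,0.066,0.077,0.02,-18],[0.05,0.067,0.0775,0.06,-18],[0.05,0.067,0.0775,0.075,-18],[0.05,0.067,0.0775,0.075,-18]]]' 10; python3 - <<'E'
from tg import *
from station import *
import cv2
s=arm.get_state();print(s["eef_pos"],s["ee_rot"])
im=grab_frame("wrist");cv2.imwrite("pics/q_w.png",im[:320])
tgt([[.3618,-.2315,.046,-2.33]])
E
```

```text
t: 19.82
eef_pos: [0.3589, -0.2309, 0.1468]
ee_rot: [-3.127, 0.012, -2.332]
force: [-0.2, -0.0, -0.7]
width: 0.0499
[ 0.35888618 -0.2309263   0.14682179] [-3.12695683  0.0121707  -2.33237333]
at [ 0.3606 -0.2315  0.1488] yaw -2.332 w 0.0502 t 19.8667 F [-0.4  0.1  1.1] q1,q6 [-0.11  0.92]
shift mm [  0.5   0.9 102.9] turn deg -0.1
```

View pics/q_w.png

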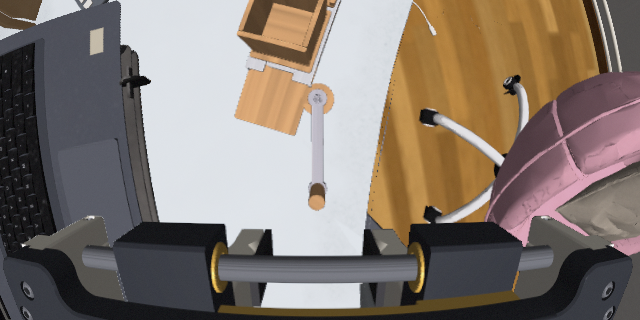

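The post is at (317,200), centred between the jaws and in line with the bar. I'll descend and grip it.

```bash
python3 -m handwheel '[[[0.05,0.0005,0.001,0.035,0],[0.05,0.0005,0.001,0.07,0],[0.05,0.0005,0.001,0.095,0],[0.05,0.0005,0.001,0.103,0],[0.05,0.0005,0.001,0.103,0],[0.008,0.0005,0.001,0.103,0],[0.008,0.0005,0.001,0.103,0],[0.008,0.0005,0.001,0.103,0],[0.008,0.0005,0.001,0.103,0],[0.008,0.0005,0.001,0.103,0],[0.008,0.0005,0.001,0.103,0],[0.008,0.0005,0.001,0.103,0],[0.008,0.0005,0.001,0.103,0]]]' 10
python3 - <<'E'
from tg import *
pv=rail(-.079,-.042)
pts=[]
s=arm.get_state();p=s["eef_pos"];r=np.hypot(p[0]-pv[0],p[1]-pv[1]);a0=np.arctan2(p[1]-pv[1],p[0]-pv[0]);th=a0-RP[2]-np.pi/2
print(r,th)
for k in np.linspace(th,0.0,17): 
    a=RP[2]+np.pi/2+k; pts.append([pv[0]+.086*np.cos(a),pv[1]+.086*np.sin(a),p[2],s["ee_rot"][2]+k-th])
tgt(pts)
E
```

```text
t: 20.95
eef_pos: [0.362, -0.2315, 0.0463]
ee_rot: [-3.124, 0.013, -2.332]
force: [-0.7, 1.2, 5.0]
width: 0.0134
0.08585495364264349 1.8651857154404405
at [ 0.362  -0.2315  0.0463] yaw -2.332 w 0.0134 t 20.95 F [-0.7  1.2  5. ] q1,q6 [-0.11  0.92]
shift mm [-0.   0.1 -0. ] turn deg -0.0
shift mm [-10.   -0.6   0.1] turn deg 6.7
shift mm [-19.8  -2.6   0.3] turn deg 13.4
shift mm [-29.3  -5.7   0.5] turn deg 20.0
shift mm [-38.5  -9.8   0.7] turn deg 26.7
shift mm [-47.  -15.    0.9] turn deg 33.4
shift mm [-54.9 -21.2   1.1] turn deg 40.1
shift mm [-62.  -28.2   1.3] turn deg 46.8
shift mm [-68.3 -36.1   1.5] turn deg 53.4
shift mm [-73.6 -44.6   1.7] turn deg 60.1
shift mm [-77.9 -53.6   2. ] turn deg 66.8
shift mm [-81.1 -63.1   2.2] turn deg 73.5
shift mm [-83.2 -72.9   2.4] turn deg 80.2
shift mm [-84.1 -82.9   2.5] turn deg 86.8
shift mm [-83.9 -92.9   2.7] turn deg 93.5
shift mm [ -82.5 -102.8    2.9] turn deg 100.2
shift mm [ -79.9 -112.5    3. ] turn deg 106.9
```

```bash
python3 -m handwheel '[[[0.008,-0.01,-0.0006,0,6.7],[0.008,-0.02,-0.0026,0,13.4],[0.008,-0.0293,-0.0057,0.0005,20],[0.008,-0.0385,-0.0098,0.0007,26.7],[0.008,-0.047,-0.015,0.001,33.4],[0.008,-0.055,-0.0212,0.001,40],[0.008,-0.062,-0.0282,0.0013,46.8],[0.008,-0.0683,-0.036,0.0015,53.4],[0.008,-0.0736,-0.0446,0.0017,60],[0.008,-0.078,-0.0536,0.002,66.8],[0.008,-0.081,-0.063,0.0022,73.5],[0.008,-0.0832,-0.073,0.0024,80],[0.008,-0.084,-0.083,0.0025,86.8],[0.008,-0.084,-0.093,0.0027,93.5],[0.008,-0.0825,-0.103,0.0029,100],[0.008,-0.0805,-0.1105,0.003,105.5],[0.008,-0.0805,-0.1105,0.003,105.5]]]' 10
python3 - <<'E'
from tg import *
pv=rail(-.079,-.042)
s=arm.get_state();p=s["eef_pos"];print(np.arctan2(p[1]-pv[1],p[0]-pv[0])-RP[2]-np.pi/2)
tgt([[*rail(-.079,.044),p[2],None],[*rail(-.077,.044),p[2],None]])
E
```

```text
t: 22.37
eef_pos: [0.4995, -0.2499, 0.0464]
ee_rot: [3.123, 0.015, 2.106]
force: [3.7, 1.5, 1.0]
width: 0.0136
0.00854871957756198
at [ 0.4995 -0.2499  0.0464] yaw 2.106 w 0.0136 t 22.3667 F [3.7 1.5 1. ] q1,q6 [-0.11 -0.92]
shift mm [-0.7 -1.4 -0. ] turn deg 0
shift mm [-2.7 -1.4  0. ] turn deg 0
```

```bash
python3 -m handwheel '[[[0.008,-0.002,0,0,0],[0.008,-0.002,0,0,0],[0.035,-0.001,0,0,0],[0.035,-0.001,0,0,0],[0.035,-0.001,0,0,0],[0.035,0,0,-0.03,0],[0.035,0,0,-0.07,0],[0.035,0,0,-0.11,0],[0.035,0,0.03,-0.15,0],[0.035,0,0.06,-0.17,0],[0.035,0,0.06,-0.17,0]]]' 10
python3 - <<'E'
from tg import *
from station import *
from h import crop
import cv2
s=arm.get_state();print(s["t"],s["eef_pos"],s["ee_rot"])
im=grab_frame("wrist");cv2.imwrite("pics/r_w.png",im[:320]);crop(im,180,20,190,145,4,"pics/r2.png")
E
```

```text
t: 23.28
eef_pos: [0.5527, -0.2184, 0.2239]
ee_rot: [3.115, 0.022, 2.109]
force: [1.2, -0.6, -0.0]
width: 0.0353
23.2833 [ 0.55268884 -0.21836468  0.22390721] [3.11542274 0.02217042 2.10857404]
```

View pics/r_w.png

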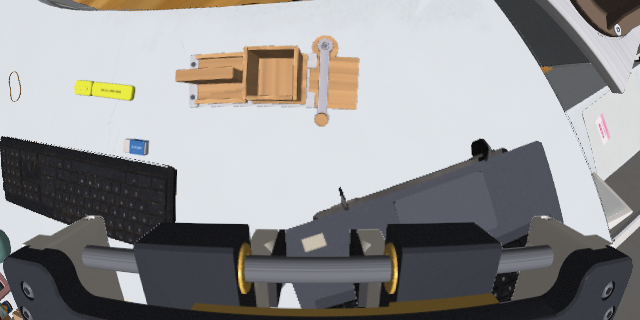

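View pics/r2.png

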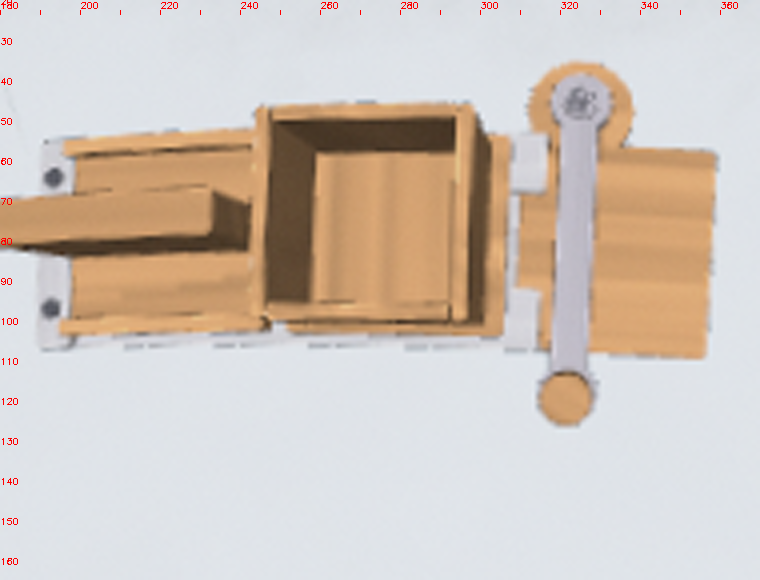

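```bash
python3 - <<'E'
from h import *
from tg import RP
cam=wcam([0.55269,-0.21836,0.22391],[3.11542,.02217,2.10857])
u=lambda a:np.array(a)/4+[180,20]-.4
def R(uv,z):
    w=wr2w(cam,u(uv),z);d=w[:2]-RP[:2];c,s=np.cos(RP[2]),np.sin(RP[2]);return (np.array([c*d[0]+s*d[1],-s*d[0]+c*d[1]])*1e3).round(1)
piv=R([581,101],.021);post=R([566,399],.066);d=post-piv
print("pivot",piv,"post",post,"bar",np.arctan2(-d[0],d[1]))
print("rim",[R(a,.086) for a in([256,112],[472,105],[464,318],[262,314])])
print("panel rear",R([211,188],.086),R([211,236],.086),"base",R([715,153],.006),R([705,357],.006))
E
```

```text
pivot [-79.4 -41.5] post [-79.3  44.1] bar -0.001168223767622025
rim [array([ -2.6, -25.3]), array([-54.4, -26.6]), array([-54.7,  24.9]), array([-6. , 24.5])]
panel rear [ 7.8 -6.7] [7.4 5.2] base [-119.6  -30.9] [-119.7   31.5]
```

```bash
python3 -c "
from station import arm
print(arm.get_state()['t']);print(arm.job_done())"
```

```text
23.3333
the job is handed in; nothing more can be done
None
```

The organiser is assembled, and I handed the job in at 23.3 s of the 72 s allowed; the hand-in reported no verdict. I swung the bar open to about 1.87 rad and slid the phone rest home to the closed end. I then slid the cup in behind it until they touched, at about 10 N, and swung the bar back to its stop.

**Last wrist-camera check**
- **Phone rest:** at about rail x = +38 mm; its place is +37 mm.
- **Cup:** at about rail x = -29.5 mm; its place is -29 mm. The gap between the two decks measured about 1 mm more than expected, which is within measuring error.
- **Bar:** at about 0.00 rad.
- **Eraser, calculator, earbud case:** the arm never went near them and they looked undisturbed in the pictures. I did not measure them again at the end.

**Disagreements and odd readings**
- **Rail position:** the overhead camera put the rail about 5 mm away from where the wrist camera did. I used the wrist values, and the grasps and contacts agreed with them.
- **Forces:** there were two brief readings I had not expected. One was 14 N upward when the bar reached open. The other was 7.5 N downward as the cup's foot entered the track, which went away after I lowered it 3 mm.

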